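# Park the loaded tool tote in its bay and drop the keeper bar

## Robot

A 6-joint arm with a two-finger parallel gripper is mounted at the origin on the work surface; the furniture and walls round the work are solid. World frame = base frame: x ahead of the robot, y to its left, z up, the work surface at z = 0. Lengths are in m, angles in rad, forces in N, time in s.
With the tool pointing down it reaches from about 0.3 to 0.875 m from the base axis. Payload 6.4 kg.
Tool frame: the origin (TCP) lies midway between the tips of the shut fingers; the grasp point (between the pads) lies 19 mm behind it (arm.grip_depth is the distance from the TCP to the grasp point, in m); x points along the fingers, y is the direction in which the jaws open and shut, and the axes are right-handed (so a half turn about x gives the same grasp; the last joint's range is limited). The gripper opens to 85 mm and grips with 20 to 120 N. Pads are 22 mm wide; open, the fingers measure 114 mm over their backs; the gripper's body (76 mm by 85 mm) begins 54 mm behind the grasp point. The pads swing forward as they close: fully open they stand 13 mm farther back than shut.
Start: joints at [0.924, 0.181, 1.607, -0, 1.354, -0.206], TCP at [0.245, 0.52, 0.192] pointing down, gripper open.
Joint ranges: [-2.99, 2.99], [-0.89, 2.07], [0.3, 2.58], [-1.14, 4.28], [0, 2.63], [-3.12, 3.12]. Speed limits (rad/s): [2.57, 2.57, 3.01, 3.14, 3.14, 3.14].

## Interface

Orientations are given as [roll, pitch, yaw] about the fixed x, y, z axes, in that order (R = Rz(yaw) Ry(pitch) Rx(roll)).
In Python, from cell import arm, grab_frame gives the robot as it stands.
- The arm moves only by the tool play_rows, never from a script. Its argument "deltas" is a list of rows, each a list of 2 entries, a list of its own where there are three numbers: the shift along the tool's x, y, z in cm, then the turn about the tool's x in degrees. A call has 1 to 8 rows; each row is the pose to reach, as a shift and turn from the pose measured when the call began, along the tool's axes at that moment; what a row does not reach only later rows make up. A row lasts 1/12 s, in which the tool goes at most 41.7 mm and 7.16 degrees, less where a joint would pass 70% of its speed; a pose out of reach is approached as far as the arm can. A call with a gripper value outside its range is refused whole. "grip" is the finger opening in cm, from 0 to 8.54, set as the call begins (left out, the last holds). The fingers move at their own pace and stop on an object; "newtons" is the grip in N (left out, the last holds). Time passes only in rows, so rows that repeat a pose let the fingers close. It gives the time, the measured TCP pose, the force and the opening at its end, in the units of the state.
- arm.get_obs(): the state, without advancing time (a new reading comes with each control period).
- grab_frame(name): name is "scene" or "side" or "wrist"; returns a dict with "color" (384x512x3 uint8, red, green, blue), "range_z" (384x512 float32, m along the optical axis (not along the pixel's ray), 0 where there is no reading), "K" (3x3 intrinsics, pixels), "k1" (the pictures are not rectified: a ray, as slopes to the right and down, at radius r is drawn at 1 + k1 r^2 times it, then the intrinsics apply), "origin" and "attitude" of the camera in the world; the wrist camera has in their place "mount" (4x4, takes a point from camera to tool coordinates, whose origin is the TCP and whose axes are the tool frame's). Camera axes: x right, y down, z forward; pixel columns grow to the right and rows downward; lengths in m; the calibration is good to about 2 mm. A picture is of the moment at which its call begins: read the wrist's pose just before it.
- arm.sign_off(): hands the job in, once; it reports no verdict.
The state is a dict: "clock": time; "q": joint angles; "qd": joint speeds; "joint_torque": joint torques, N m; "ee_pos": TCP position; "ee_rot": TCP orientation; "ft_force": force on the tool from outside, world axes, zero at the start; "moment": the same for the moment, N m; "finger_gap": opening from 0.0 (shut) to 1.0 (fully open).
Only numpy, scipy, OpenCV 4.12 (cv2) and the standard library are available. Lean on these libraries where they do the work, as an engineer would, in place of code of your own. Each camera call takes 0.05 s, during which the arm holds its last target.

## Task

Put the loaded wooden tool tote away: push it low down near its base so that it slides along the bench without tipping, in between the two metal rails of its bay, until it sits straight and fully home against the rubber buffers. Then push the upright steel keeper bar over and down until it lies level across the bay's mouth, fully down in its fork, so that hammering cannot walk the tote out. Only push with the fingers: do not grasp or lift anything, keep the mandrel, oil bottle and mouthpiece standing in the tote, and leave the other things on the bench where they are.

Things in the scene. Friction and masses are not known exactly. Their poses are not given: they have to be found in the camera images.
- tote: pine tool tote, 66 mm deep (x), 140 mm wide (y); side walls up to z = 62 mm; two end boards (y = +-66 mm) narrow above that to 34 mm deep at z = 95 mm and carry a dowel handle along y at z = 180 mm (top 197 mm). Origin: centre of its underside, z up; +x points roughly the way it must be pushed, into the bay.
- tote_push (a point): on the tote's flat face to push (x = -33 mm, 140 mm wide), at its middle, 20 mm above the bench. The full tote weighs about 1 kg (varies), friction on the bench is about 0.5 to 0.7: pushed less than about 45 mm above the bench it slides, pushed above about 60 mm it tips.
- bay: fixed parking bay of aluminium angle by the bench's far edge. Origin: point on the bench where the tote's origin is when fully home; +x: the way the tote goes in (tote's x and y then lie along the bay's); +y: to the bench's far edge; z up. Rails 25 mm high, inner faces at y = +-75 mm (5 mm play each side), from x = -88 to +48 mm. Two rubber buffers stop the tote: they end at x = +33 mm.
- bay_mouth (a point): on the bench, in the middle of the bay's mouth (bay x = -118 mm, y = 0), where the flared rail ends stand at y = +-93 mm. Behind it, at bay x = -56 mm, stand the keeper's hinge post (46 mm high, y = +90 mm) and an open-topped fork for its free end (56 mm high, y = -90 mm).
- keeper (a joint): dark steel keeper bar, 12 mm thick (bay x), 16 mm wide, 190 mm long from its hinge: angle in rad. 0 = level across the bay's mouth, in the fork, its top at z = 44 mm; 1.57 = upright; starts at 1.6 to 1.85, leaning to the far side, stop at 1.9. A stiff hinge holds it wherever it is left; it can be pushed anywhere along its length (1 to 3 N at 120 mm from the hinge).
- keeper_hinge (a point): on the keeper's hinge axis (parallel to the bay's x), at x = -56, y = +90.5, z = 36 mm in the bay's frame; the bar swings over from the bay's +y side to its -y side
- keeper_tip (a point): centre of the keeper's free end, 182 mm from the hinge axis
- tote_mandrel: plain turned steel mandrel, 30 mm across, 100 mm tall, 0.55 kg, standing loose in the tote's middle hole; origin: centre of its underside, 8 mm above the tote's underside
- tote_oil: blue oil bottle with a white needle cap, 33 mm across, 119 mm tall, standing loose in the tote's hole on its +y side; origin: centre of its underside, 8 mm above the tote's underside
- tote_mouthpiece: brass mouthpiece, 28 mm across, 82 mm tall, standing loose in the tote's hole on its -y side; origin: centre of its underside, 8 mm above the tote's underside
- lacquer_jar: bystander: brown lacquer jar with a black lid, 54 mm across, 76 mm tall, standing beside the near rail of the bay; origin: centre of its underside
- silver_mouthpiece: bystander: silver trombone mouthpiece standing on its rim, 28 mm across, 82 mm tall, behind the bay's back stop; origin: centre of its underside
- flux_tin: bystander: shallow green round tin, 72 mm across, 29 mm tall, right of the bay; origin: centre of its underside
- brass_tube: bystander: drawn brass tube lying flat, 160 mm long, 15 mm thick, left of the work; origin: centre of its underside
- mallet: bystander: rawhide mallet lying flat, 242 mm long, 44 mm tall, at the far left; origin: centre of its underside

How it is judged:
On the way, in this order (a step that is already met when the one before it is completed fails the run):
1. the tote is fully home in the bay (within 12 mm of the buffers), the keeper still up (x of tote in the frame of bay above -0.012 m and y of tote in the frame of bay between -0.012 and 0.012 m and angle between the x axis of tote and the x axis of bay, either way round below 0.12 rad and value of joint keeper above 0.6 rad), for 0.2 s.
2. the keeper bar is down across the mouth (value of joint keeper below 0.07 rad), for 0.2 s.
At the end, for the whole second after the job is handed in: The tote stands flat and at rest in the bay, within 12 mm of fully home, within 12 mm of its centre line and straight to 7 degrees, and the keeper bar lies across the mouth, within 4 degrees (0.07 rad) of fully down (x of tote in the frame of bay above -0.012 m and y of tote in the frame of bay between -0.012 and 0.012 m and angle between the x axis of tote and the x axis of bay, either way round below 0.12 rad and angle between tote's own z axis and vertical below 0.05 rad and height (world z) of tote below 0.005 m and value of joint keeper below 0.07 rad and linear speed of tote below 0.02 m/s); the robot touches nothing.
It fails at once if the tote tips (leans more than about 9 degrees) (angle between tote's own z axis and vertical above 0.16 rad).
It fails at once if the tote is lifted off the bench (height (world z) of tote above 0.015 m).
It fails at once if something is lifted out of the tote, or falls over in it (z of any of tote_mandrel, tote_oil, tote_mouthpiece in the frame of tote above 0.035 m or angle between any of tote_mandrel, tote_oil, tote_mouthpiece's own z axis and vertical above 0.5 rad).
It fails at once if a bystander is moved by more than 25 mm (distance of any of lacquer_jar, silver_mouthpiece, flux_tin, brass_tube, mallet from where it was at the start of the episode above 0.025 m).
It also fails if it takes over 64 s, if anything falls off the work surface, if the arm or the gripper's body presses on something with over 40 N, if the wrist force passes 120 N, or if a joint passes its speed limit or range.

## Working session

There is one attempt and no reset: what is moved stays moved. The work goes in short steps, Python scripts to look and compute and a tool call to move; the robot and the scene stay as the last step left them, time stands still between calls to the robot, and variables do not carry over. Pictures are saved under pics/ and viewed, and the job is handed in when it is done.

Besides the shell and the picture viewer there is one more tool, called after ">>>" as name([rows], argument=value, ...), one row to a line, values as JSON. play_rows: Moves the arm, as the interface text tells. Its arguments: {"type":"object","properties":{"deltas":{"type":"array","items":{"type":"array"}},"grip":{"type":"number"},"newtons":{"type":"number"}},"required":["deltas"]}

```bash
ls; mkdir -p pics
cat > h.py <<'E'
import numpy as np, cv2
from cell import arm, grab_frame
from scipy.spatial.transform import Rotation as R
def save(f,name): cv2.imwrite('pics/'+name,f['color'][:,:,::-1])
def cam(f):
    o=np.array(f['origin']); a=np.array(f['attitude'])
    if a.shape!=(3,3): a=R.from_euler('xyz',a).as_matrix()
    return o,a
def ray(f,u,v):
    K=f['K'];x=(u-K[0,2])/K[0,0];y=(v-K[1,2])/K[1,1]
    a,b=x,y
    for _ in range(20):
        s=1+f['k1']*(a*a+b*b);a,b=x/s,y/s
    return np.array([a,b,1.])
def pt(f,u,v,z=None):
    o,a=cam(f);d=ray(f,u,v)
    if z is None: return o+a@(d*f['range_z'][int(round(v)),int(round(u))])
    w=a@d; return o+w*(z-o[2])/w[2]
def proj(f,p):
    o,a=cam(f);c=a.T@(np.array(p)-o);x=c[:2]/c[2];x=x*(1+f['k1']*(x@x))
    return f['K'][0,0]*x[0]+f['K'][0,2],f['K'][1,1]*x[1]+f['K'][1,2]
E
python3 - <<'E'
from h import *
import pickle
o=arm.get_obs();print(o)
for n in['scene','side','wrist']:
    f=grab_frame(n);save(f,n+'0.png');pickle.dump(f,open(n+'0.pkl','wb'))
    print(n,f['K'],f['k1'],f.get('origin'),f.get('attitude'),f.get('mount'))
E
```

```text
pics
{'clock': 0.0, 'q': array([ 9.23705450e-01,  1.81578686e-01,  1.60800743e+00, -2.02229411e-05,
        1.35381181e+00, -2.06288080e-01]), 'qd': array([ 0.00045399,  0.00021771, -0.00031339, -0.00070586,  0.00013464,
       -0.00021283]), 'joint_torque': array([-2.32812185e-03, -4.44883025e+01, -3.51327574e+01, -5.46536867e-04,
        9.14960779e-03,  6.27321768e-06]), 'ee_pos': array([0.24492948, 0.51952954, 0.19126334]), 'ee_rot': array([-1.7661497 ,  1.56899095, -2.20694812]), 'ft_force': array([ 0.41926811,  0.56744327, -0.76088851]), 'moment': array([ 0.0281848 , -0.01311273,  0.04731383]), 'finger_gap': 1.0020806447778343}
scene [[408.32963783   0.         255.71026929]
 [  0.         408.32963783 187.36298605]
 [  0.           0.           1.        ]] -0.10341217512421494 [-0.42643708 -0.86246535  0.66928119] [-2.01554871 -0.01100385 -0.71323342] None
side [[355.61164806   0.         264.01532074]
 [  0.         355.61164806 193.78126951]
 [  0.           0.           1.        ]] 0.02152313616415084 [ 0.1056108  -0.65301464  0.76876778] [-2.27801363  0.01800562 -0.41992482] None
wrist [[278.50450752   0.         256.66693519]
 [  0.         278.50450752 194.04259019]
 [  0.           0.           1.        ]] -0.02425206544909605 None None [[ 5.15000530e-04 -2.66003279e-01  9.63971986e-01 -1.81600876e-01]
 [ 9.99999829e-01 -1.29023508e-04 -5.69851745e-04  1.97301531e-04]
 [ 2.75957480e-04  9.63972115e-01  2.66003167e-01 -6.74135613e-02]
 [ 0.00000000e+00  0.00000000e+00  0.00000000e+00  1.00000000e+00]]
```

View pics/scene0.png

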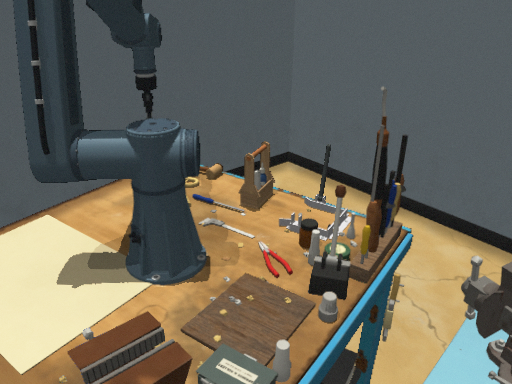

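View pics/side0.png

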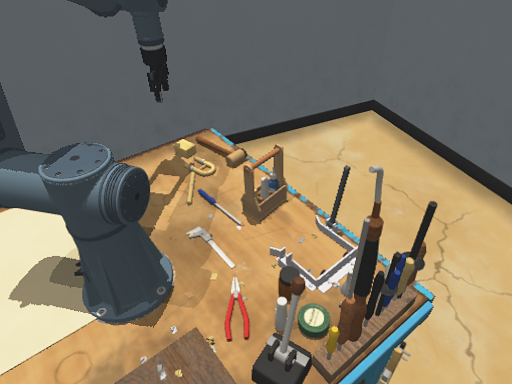

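View pics/wrist0.png

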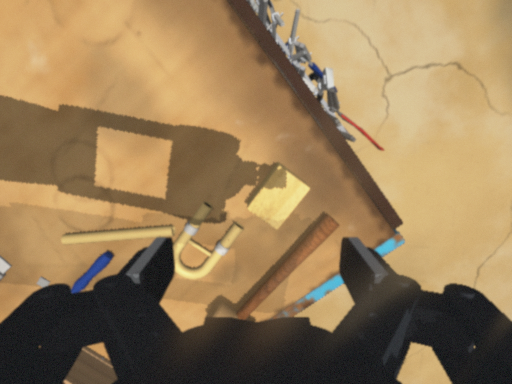

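Run:
```python
from h import *
import pickle
f=pickle.load(open('side0.pkl','rb'))
c=f['color'][140:310,230:380,::-1]
cv2.imwrite('pics/side0c.png',cv2.resize(c,None,fx=4.5,fy=3.5,interpolation=cv2.INTER_CUBIC) if 0 else cv2.resize(c[:],None,fx=3.5,fy=3.5,interpolation=cv2.INTER_CUBIC))
f=pickle.load(open('scene0.pkl','rb'))
c=f['color'][130:280,230:370,::-1]
cv2.imwrite('pics/scene0c.png',cv2.resize(c,None,fx=4,fy=4,interpolation=cv2.INTER_CUBIC))
```

```text
(no output)
```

View pics/side0c.png

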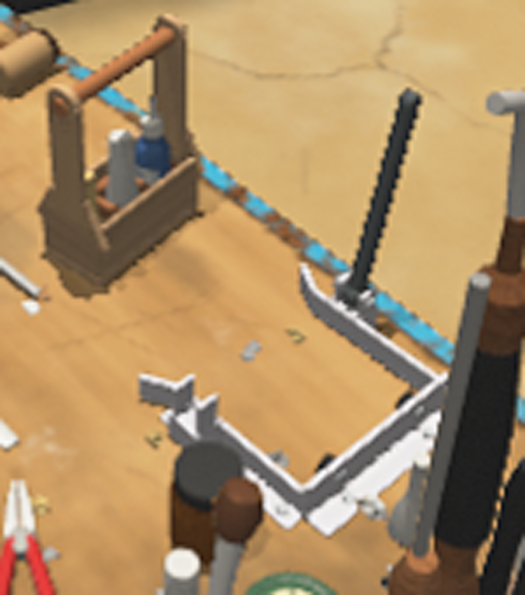

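View pics/scene0c.png

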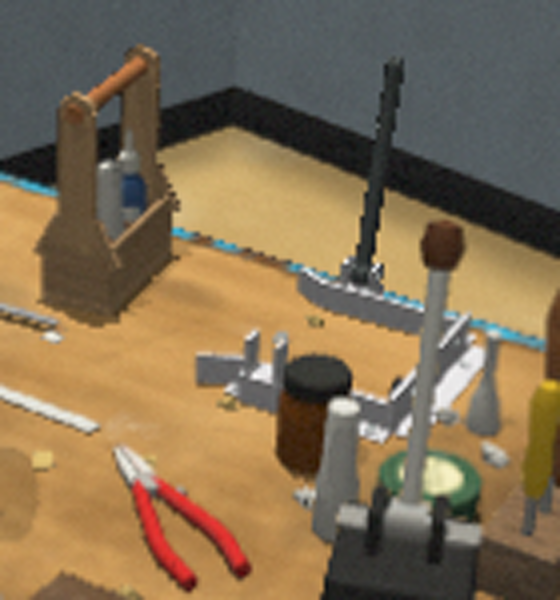

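Run:
```python
from h import *
import pickle
def cloud(f):
    v,u=np.mgrid[0:384,0:512];K=f['K']
    P=cv2.undistortPoints(np.stack([u.ravel(),v.ravel()],1).astype(np.float32)[:,None],K,np.array([f['k1'],0,0,0,0.]))[:,0]
    z=f['range_z'].ravel();o,a=cam(f)
    p=np.c_[P*z[:,None],z]@a.T+o
    return p[z>0],f['color'].reshape(-1,3)[z>0]
im=np.full((600,800,3),255,np.uint8)  # x 0.2..0.7? y .. 1px=1mm
for n in['side','scene']:
    f=pickle.load(open(n+'0.pkl','rb'));p,c=cloud(f)
    for q,col in[((302,243),'bench')] if n=='side' else []:
        print(pt(f,317,215.7),pt(f,317,215.7,.025),pt(f,270,247.7,.025),pt(f,355.7,248,.025),pt(f,316.6,280,.025))
        print('tip',pt(f,346,168.5))
    m=(p[:,2]>.010)&(p[:,2]<.25)&(p[:,0]>.1)&(p[:,0]<.9)&(p[:,1]>0)&(p[:,1]<.6)
    p,c=p[m],c[m];i=np.argsort(p[:,2])
    for q,k in zip(p[i],c[i]):
        X=int((.6-q[1])*1333);Y=int((.8-q[0])*1000) 
        if n=='side': h=int(min(q[2],.2)*1200);cv2.circle(im,(X,Y),1,cv2.applyColorMap(np.uint8([[h]]),cv2.COLORMAP_JET)[0,0].tolist(),-1)
cv2.imwrite('pics/top.png',im)
```

```text
[ 0.54879936 -0.01489753  0.02769914] [ 0.55041356 -0.01257336  0.025     ] [ 0.37056598 -0.06684946  0.025     ] [ 0.5808645  -0.16557285  0.025     ] [ 0.43191338 -0.21142684  0.025     ]
tip [ 0.58875533 -0.06247728  0.22111878]
```

View pics/top.png

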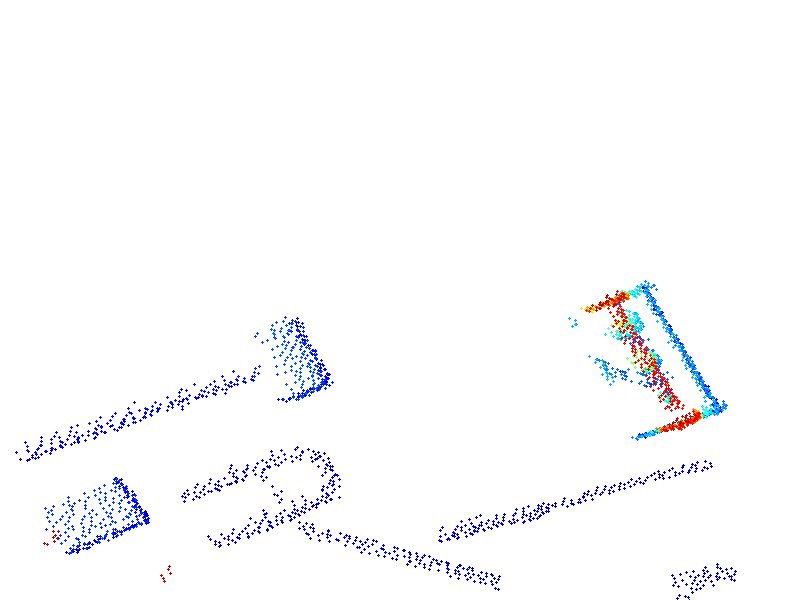

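Run:
```python
from h import *
import pickle
f=pickle.load(open('wrist0.pkl','rb'))
v,u=np.mgrid[0:384,0:512]
P=cv2.undistortPoints(np.stack([u.ravel(),v.ravel()],1).astype(np.float32)[:,None],f['K'],np.array([f['k1'],0,0,0,0.]))[:,0]
z=f['range_z'].ravel();m=(z>0)&(z<.2)
p=np.c_[P*z[:,None],z][m];M=f['mount'];p=p@M[:3,:3].T+M[:3,3]
print(len(p))
for a in np.arange(-.11,.02,.01):
    s=p[(p[:,0]>=a)&(p[:,0]<a+.01)]
    if len(s):
        l=s[s[:,1]<0];r=s[s[:,1]>0]
        g=lambda q,i:(np.percentile(q[:,i],[1,99])*1000).round() if len(q) else None
        print(round(a*1000),len(s),'y-',g(l,1),g(l,2),'y+',g(r,1),g(r,2))
```

```text
43448
-110 8844 y- [-73. -40.] [-14.  11.] y+ [40. 73.] [-14.  11.]
-100 1545 y- [-71. -42.] [-14.  -6.] y+ [42. 70.] [-14.  -6.]
-90 1304 y- [-56. -42.] [-12.   5.] y+ [42. 55.] [-12.   4.]
-80 1341 y- [-56. -42.] [-12.  11.] y+ [43. 56.] [-12.  11.]
-70 1050 y- [-56. -42.] [-12.  10.] y+ [43. 56.] [-12.  10.]
-60 485 y- [-54. -42.] [-12.  11.] y+ [43. 54.] [-12.  11.]
```

Run:
```python
from h import *
import pickle
f=pickle.load(open('wrist0.pkl','rb'))
v,u=np.mgrid[0:384,0:512]
P=cv2.undistortPoints(np.stack([u.ravel(),v.ravel()],1).astype(np.float32)[:,None],f['K'],np.array([f['k1'],0,0,0,0.]))[:,0]
z=f['range_z'].ravel();m=(z>0)
p=np.c_[P*z[:,None],z][m];M=f['mount'];p=p@M[:3,:3].T+M[:3,3]
p=p[(abs(p[:,1])<.1)&(abs(p[:,2])<.05)]
for a in np.arange(-.14,.05,.01):
    s=p[(p[:,0]>=a)&(p[:,0]<a+.01)]
    if len(s):
        l=s[s[:,1]<0];r=s[s[:,1]>0]
        g=lambda q,i:(np.percentile(q[:,i],[1,99])*1000).round() if len(q) else None
        print(round(a*1000),len(s),'y-',g(l,1),g(l,2),'y+',g(r,1),g(r,2))
```

```text
-140 7692 y- [-59.  -1.] [-21.  -8.] y+ [ 0. 59.] [-21.  -7.]
-130 11086 y- [-67.  -0.] [-18.   1.] y+ [ 0. 67.] [-18.   1.]
-120 8988 y- [-72.  -1.] [-18.  11.] y+ [ 1. 72.] [-18.  11.]
-110 8844 y- [-73. -40.] [-14.  11.] y+ [40. 73.] [-14.  11.]
-100 1545 y- [-71. -42.] [-14.  -6.] y+ [42. 70.] [-14.  -6.]
-90 1304 y- [-56. -42.] [-12.   5.] y+ [42. 55.] [-12.   4.]
-80 1341 y- [-56. -42.] [-12.  11.] y+ [43. 56.] [-12.  11.]
-70 1050 y- [-56. -42.] [-12.  10.] y+ [43. 56.] [-12.  10.]
-60 485 y- [-54. -42.] [-12.  11.] y+ [43. 54.] [-12.  11.]
```

Run:
```python
from h import *
import pickle
f=pickle.load(open('wrist0.pkl','rb'));M=f['mount']
o=arm.get_obs();Rt=R.from_euler('xyz',o['ee_rot']).as_matrix();print(Rt.round(3))
for u,v in[(40,60),(120,20),(200,100),(320,190),(100,290),(270,220),(285,190)]:
    c=ray(f,u,v)*f['range_z'][v,u]; t=M[:3,:3]@c+M[:3,3]; print(u,v,f['range_z'][v,u],t.round(3),(Rt@t+o['ee_pos']).round(3))
z=f['range_z'];print(z[230:300:5,150].round(3)); print(z[150:384:12,256].round(3))
```

```text
[[-0.001  0.427  0.904]
 [-0.001  0.904 -0.427]
 [-1.    -0.001 -0.   ]]
40 60 0.341411 [ 0.192 -0.271 -0.138] [ 0.004  0.333 -0.   ]
120 20 0.32847446 [ 0.19  -0.164 -0.181] [0.011 0.449 0.001]
200 100 0.35331723 [ 0.191 -0.072 -0.089] [0.134 0.492 0.001]
320 190 0.38534507 [0.191 0.088 0.03 ] [ 0.309  0.586 -0.   ]
100 290 0.09097325 [-0.102 -0.052 -0.013] [0.212 0.479 0.294]
270 220 0.3582908 [0.155 0.017 0.06 ] [0.307 0.509 0.037]
285 190 0.3493349 [0.157 0.036 0.021] [0.279 0.543 0.035]
[0.    0.388 0.405 0.126 0.122 0.117 0.114 0.11  0.111 0.11  0.109 0.11
 0.111 0.082]
[0.371 0.375 0.379 0.384 0.353 0.357 0.399 0.404 0.408 0.414 0.419 0.424
 0.403 0.404 0.441 0.077 0.072 0.068 0.065 0.062]
```

Run:
```python
from h import *
import pickle
o=arm.get_obs();Rt=R.from_euler('xyz',o['ee_rot']).as_matrix()
for n in['side','scene']:
    f=pickle.load(open(n+'0.pkl','rb'))
    for t in[(0,0,0),(-.013,.05,0),(-.013,-.05,0),(-.05,.05,0),(-.05,-.05,0)]:
        p=Rt@np.array(t)+o['ee_pos'];print(n,t,np.round(proj(f,p),1))
    x,y=map(int,proj(f,o['ee_pos']))
    y0=max(0,y-90);c=f['color'][y0:y+40,x-60:x+60,::-1]
    print(x-60,y0);cv2.imwrite(f'pics/g{n}.png',cv2.resize(c,None,fx=4,fy=4,interpolation=cv2.INTER_CUBIC))
```

```text
side (0, 0, 0) [165.8 110.4]
side (-0.013, 0.05, 0) [168.4 100.4]
side (-0.013, -0.05, 0) [161.6 113.9]
side (-0.05, 0.05, 0) [166.3  90.5]
side (-0.05, -0.05, 0) [159.3 103.6]
105 20
scene (0, 0, 0) [150.4 132. ]
scene (-0.013, 0.05, 0) [149.6 125. ]
scene (-0.013, -0.05, 0) [150.6 132.6]
scene (-0.05, 0.05, 0) [148.7 115.8]
scene (-0.05, -0.05, 0) [149.7 122.9]
90 41
```

View pics/gside.png

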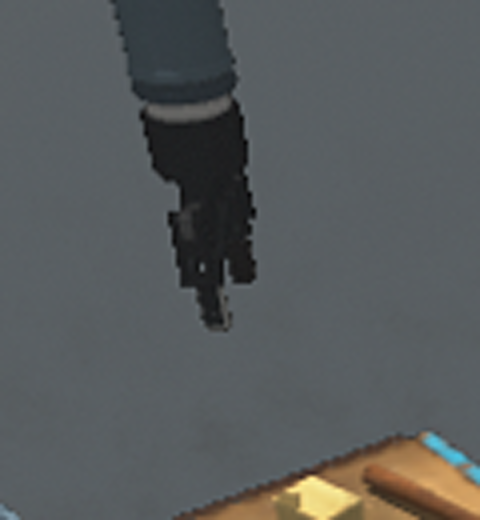

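```bash
cat >> h.py <<'E'
def cloud(f):
    v,u=np.mgrid[0:384,0:512];K=f['K']
    P=cv2.undistortPoints(np.stack([u.ravel(),v.ravel()],1).astype(np.float32)[:,None],K,np.array([f['k1'],0,0,0,0.]))[:,0]
    z=f['range_z'].ravel();o,a=cam(f)
    p=np.c_[P*z[:,None],z]@a.T+o
    return p[z>0],f['color'].reshape(-1,3)[z>0]
E
cat > grip.py <<'E'
from h import *
o=arm.get_obs();Rt=R.from_euler('xyz',o['ee_rot']).as_matrix()
for n in['side','scene']:
    f=grab_frame(n);p,_=cloud(f);t=(p-o['ee_pos'])@Rt
    t=t[(abs(t[:,1])<.12)&(abs(t[:,2])<.12)]
    print(n)
    for a in np.arange(-.3,.03,.01):
        s=t[(t[:,0]>=a)&(t[:,0]<a+.01)]
        if len(s): print(round(a*1000),len(s),'y',(s[:,1].min()*1000).round(),(s[:,1].max()*1000).round(),'z',(s[:,2].min()*1000).round(),(s[:,2].max()*1000).round())
E
python3 grip.py
```

```text
side
-300 104 y -39.0 10.0 z -35.0 39.0
-290 99 y -42.0 7.0 z -32.0 39.0
-280 94 y -41.0 3.0 z -32.0 38.0
-270 99 y -41.0 11.0 z -32.0 39.0
-260 99 y -41.0 13.0 z -31.0 39.0
-250 86 y -42.0 8.0 z -32.0 41.0
-240 97 y -41.0 11.0 z -32.0 41.0
-230 57 y -35.0 11.0 z -23.0 35.0
-220 107 y -41.0 18.0 z -35.0 38.0
-210 90 y -43.0 9.0 z -32.0 38.0
-200 81 y -42.0 -0.0 z -30.0 38.0
-190 88 y -42.0 11.0 z -32.0 38.0
-180 71 y -42.0 -6.0 z -32.0 38.0
-170 32 y -42.0 -15.0 z -14.0 32.0
-160 68 y -71.0 16.0 z -11.0 13.0
-150 81 y -71.0 58.0 z -18.0 20.0
-140 63 y -75.0 68.0 z -11.0 20.0
-130 64 y -76.0 72.0 z -11.0 17.0
-120 53 y -76.0 69.0 z -11.0 17.0
-110 52 y -77.0 70.0 z -11.0 14.0
-100 28 y -60.0 50.0 z -6.0 13.0
-90 37 y -58.0 50.0 z -11.0 12.0
-80 38 y -58.0 45.0 z -11.0 11.0
-70 44 y -59.0 49.0 z -11.0 11.0
-60 19 y -54.0 48.0 z -9.0 10.0
scene
-300 62 y -42.0 -7.0 z -36.0 34.0
-290 61 y -41.0 -4.0 z -37.0 37.0
-280 58 y -41.0 -7.0 z -37.0 36.0
-270 63 y -40.0 -5.0 z -35.0 35.0
-260 61 y -41.0 -2.0 z -36.0 35.0
-250 62 y -44.0 0.0 z -37.0 38.0
-240 69 y -42.0 -4.0 z -38.0 40.0
-230 49 y -45.0 -0.0 z -35.0 39.0
-220 67 y -42.0 7.0 z -36.0 38.0
-210 56 y -41.0 -4.0 z -37.0 38.0
-200 60 y -40.0 -4.0 z -38.0 37.0
-190 60 y -42.0 -3.0 z -38.0 36.0
-180 57 y -42.0 -9.0 z -36.0 35.0
-170 24 y -41.0 -19.0 z -30.0 23.0
-160 32 y -72.0 -32.0 z -11.0 13.0
-150 34 y -75.0 13.0 z -18.0 19.0
-140 29 y -76.0 -18.0 z -16.0 17.0
-130 25 y -77.0 -29.0 z -13.0 15.0
-120 16 y -79.0 -36.0 z -14.0 15.0
-110 24 y -79.0 -31.0 z -14.0 12.0
-100 7 y -64.0 -45.0 z -13.0 5.0
-90 22 y -61.0 47.0 z -10.0 8.0
-80 16 y -63.0 -45.0 z -11.0 7.0
-70 5 y -54.0 -44.0 z -11.0 10.0
```

>>> play_rows([
  [[2,0,0],0],
  [[4,0,0],0],
  [[4,0,0],0],
  [[4,0,0],0],
], grip=0)

```text
clock: 0.58
ee_pos: [0.2445, 0.5189, 0.1507]
ee_rot: [-1.787, 1.567, -2.227]
ft_force: [-0.1, 0.5, 1.2]
finger_gap: 0.455
```

>>> play_rows([
  [[1,0,0],0],
  [[1,0,0],0],
  [[1,0,0],0],
  [[1,0,0],0],
  [[1,0,0],0],
  [[1,0,0],0],
])

```text
clock: 1.08
ee_pos: [0.2447, 0.5192, 0.1413]
ee_rot: [-1.774, 1.568, -2.214]
ft_force: [-0.2, -1.1, 0.1]
finger_gap: -0.001
```

```bash
python3 grip.py
python3 - <<'E'
from h import *
f=grab_frame('wrist');save(f,'w1.png')
v,u=np.mgrid[0:384,0:512]
P=cv2.undistortPoints(np.stack([u.ravel(),v.ravel()],1).astype(np.float32)[:,None],f['K'],np.array([f['k1'],0,0,0,0.]))[:,0]
z=f['range_z'].ravel();m=(z>0)
p=np.c_[P*z[:,None],z][m];M=f['mount'];p=p@M[:3,:3].T+M[:3,3]
p=p[(abs(p[:,1])<.1)&(abs(p[:,2])<.05)]
for a in np.arange(-.17,.05,.01):
    s=p[(p[:,0]>=a)&(p[:,0]<a+.01)]
    if len(s): print(round(a*1000),len(s),(s.min(0)*1000).round(),(s.max(0)*1000).round())
print(arm.get_obs()['finger_gap'])
E
```

```text
side
-300 93 y -39.0 3.0 z -30.0 39.0
-290 91 y -40.0 5.0 z -35.0 39.0
-280 86 y -40.0 6.0 z -33.0 38.0
-270 91 y -40.0 4.0 z -33.0 39.0
-260 89 y -43.0 4.0 z -31.0 40.0
-250 80 y -43.0 4.0 z -32.0 40.0
-240 95 y -43.0 8.0 z -33.0 41.0
-230 46 y -40.0 -9.0 z -28.0 35.0
-220 97 y -41.0 21.0 z -35.0 37.0
-210 79 y -41.0 4.0 z -34.0 38.0
-200 72 y -41.0 -1.0 z -33.0 38.0
-190 77 y -40.0 9.0 z -32.0 38.0
-180 68 y -42.0 -1.0 z -30.0 38.0
-170 25 y -41.0 -19.0 z -9.0 23.0
-160 37 y -43.0 6.0 z -9.0 13.0
-150 57 y -49.0 27.0 z -19.0 19.0
-140 58 y -65.0 55.0 z -20.0 19.0
-130 50 y -64.0 54.0 z -17.0 18.0
-120 40 y -58.0 44.0 z -12.0 17.0
-110 26 y -49.0 36.0 z -9.0 16.0
-100 32 y -38.0 25.0 z -12.0 14.0
-90 16 y -32.0 21.0 z -11.0 13.0
-80 19 y -17.0 4.0 z -11.0 11.0
-70 19 y -16.0 2.0 z -6.0 11.0
-60 21 y -15.0 6.0 z -10.0 10.0
-50 11 y -10.0 7.0 z -9.0 10.0
scene
-300 63 y -42.0 -1.0 z -36.0 38.0
-290 62 y -42.0 -10.0 z -38.0 36.0
-280 64 y -48.0 1.0 z -39.0 36.0
-270 62 y -42.0 -7.0 z -36.0 38.0
-260 66 y -44.0 -6.0 z -37.0 38.0
-250 58 y -45.0 -4.0 z -38.0 41.0
-240 62 y -46.0 9.0 z -3
[... 278 characters left out ...]

-150 36 y -47.0 17.0 z -16.0 17.0
-140 31 y -64.0 -14.0 z -16.0 17.0
-130 31 y -66.0 -9.0 z -17.0 16.0
-120 10 y -56.0 42.0 z -19.0 15.0
-110 1 y -17.0 -17.0 z 14.0 14.0
-150 931 [-142.  -19.  -21.] [-140.   20.  -18.]
-140 8668 [-140.  -61.  -21.] [-130.   61.   -5.]
-130 13736 [-130.  -63.  -19.] [-120.   63.    1.]
-120 9259 [-120.  -58.  -18.] [-110.   59.    7.]
-110 4679 [-110.  -50.  -18.] [-100.   50.    8.]
-100 4859 [-100.  -42.  -14.] [-90.  42.   9.]
-90 1961 [-90. -34. -14.] [-80.  34.  12.]
-80 691 [-80. -17. -13.] [-70.  16.  11.]
-70 490 [-70. -14. -12.] [-60.  14.  -6.]
-60 435 [-60. -14. -12.] [-50.  14.  -6.]
-50 202 [-50. -13. -11.] [-43.  13.  -6.]
0.0054492312193923954
```

View pics/w1.png

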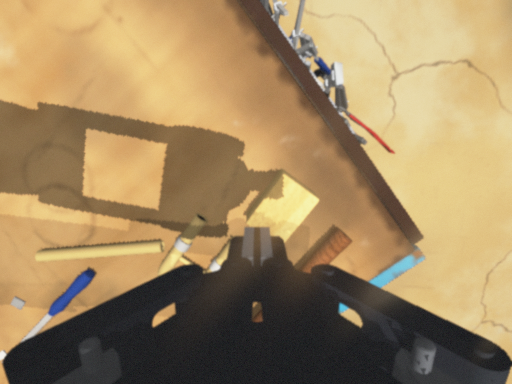

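Run:
```python
from h import *
import pickle
P=[]
for n in['side','scene']:
    f=pickle.load(open(n+'0.pkl','rb'));p,_=cloud(f)
    def line(sel,name,q0):
        s=p[sel]
        x0,v=None,None
        for k in range(6):
            vx,vy,x0,y0=cv2.fitLine(s[:,:2].astype(np.float32),cv2.DIST_HUBER,0,.001,.001).ravel()
            d=abs((s[:,0]-x0)*vy-(s[:,1]-y0)*vx); s=s[d<max(.004,2*np.median(d))]
        t=(s[:,:2]-[x0,y0])@[vx,vy]
        print(n,name,len(s),'ang',np.degrees(np.arctan2(vy,vx)).round(2),'pt',(x0.round(4),y0.round(4)),'ends',(np.array([x0,y0])+np.outer(np.percentile(t,[1,99]),[vx,vy])).round(4).tolist(),'res',d.std().round(4))
    z=p[:,2]
    # tote frame guess
    c=np.array([.440,.116]);a=np.radians(-64.8);t=(p[:,:2]-c)@np.array([[np.cos(a),-np.sin(a)],[np.sin(a),np.cos(a)]])
    line((abs(t[:,0]-.033)<.012)&(abs(t[:,1])<.065)&(z>.01)&(z<.055),'tote+x',0)
    line((abs(t[:,1]+.068)<.012)&(abs(t[:,0])<.03)&(z>.01)&(z<.1),'tote-y',0)
    line((abs(t[:,1])<.06)&(abs(t[:,0])<.03)&(z>.19)&(z<.22),'dowel',0)
    c=np.array([.4947,-.1526]);a=np.radians(-73.2);t=(p[:,:2]-c)@np.array([[np.cos(a),-np.sin(a)],[np.sin(a),np.cos(a)]])
    line((abs(t[:,1]-.075)<.01)&(t[:,0]>-.085)&(t[:,0]<.04)&(z>.008)&(z<.024),'far inner',0)
    line((abs(t[:,1]+.075)<.012)&(t[:,0]>-.085)&(t[:,0]<.04)&(z>.021)&(z<.029),'near top',0)
    line((abs(t[:,1])<.07)&(abs(t[:,0]-.045)<.012)&(z>.01)&(z<.022),'back face',0)
    k=p[(t[:,0]>-.09)&(t[:,0]<-.02)&(t[:,1]>.06)&(t[:,1]<.2)&(z>.07)]
    k0=(k[:,:2]-c)@np.array([[np.cos(a),-np.sin(a)],[np.sin(a),np.cos(a)]])
    print('keeper top',k[k[:,2].argmax()],k0[k[:,2].argmax()],'slope',np.polyfit(k[:,2],k0[:,1],1),np.median(k0,0),len(k))
    np.save(n+'_tote.npy',t)
```

```text
side tote+x 286 ang 24.64 pt (np.float32(0.4514), np.float32(0.0888)) ends [[0.3952, 0.0631], [0.5098, 0.1156]] res 0.0006
side tote-y 303 ang -65.15 pt (np.float32(0.378), np.float32(0.0863)) ends [[0.3656, 0.1131], [0.3901, 0.0603]] res 0.0007
side dowel 40 ang 26.25 pt (np.float32(0.4368), np.float32(0.117)) ends [[0.3924, 0.0951], [0.486, 0.1413]] res 0.0011
side far inner 134 ang -73.14 pt (np.float32(0.5596), np.float32(-0.1063)) ends [[0.5429, -0.0514], [0.5752, -0.1578]] res 0.0007
side near top 84 ang -74.18 pt (np.float32(0.42), np.float32(-0.1767)) ends [[0.3997, -0.1052], [0.43, -0.2121]] res 0.001
side back face 78 ang 17.02 pt (np.float32(0.4864), np.float32(-0.1995)) ends [[0.442, -0.2131], [0.5717, -0.1733]] res 0.0007
keeper top [ 0.59434347 -0.0618315   0.22684378] [-0.05809432  0.12162562] slope [0.181953   0.07896461] [-0.05661145  0.10716429] 323
scene tote+x 160 ang 24.61 pt (np.float32(0.4521), np.float32(0.0906)) ends [[0.3954, 0.0647], [0.5092, 0.1168]] res 0.0007
scene tote-y 301 ang -65.28 pt (np.float32(0.3751), np.float32(0.0871)) ends [[0.3634, 0.1125], [0.3872, 0.0608]] res 0.001
scene dowel 8 ang 24.81 pt (np.float32(0.4385), np.float32(0.1195)) ends [[0.3991, 0.1012], [0.4895, 0.1431]] res 0.0005
scene far inner 97 ang -73.91 pt (np.float32(0.556), np.float32(-0.0977)) ends [[0.5426, -0.0511], [0.5739, -0.1598]] res 0.0009
scene near top 25 ang -73.46 pt (np.float32(0.4186), np.float32(-0.1828)) ends [[0.3959, -0.1062], [0.4278, -0.2135]] res 0.0012
scene back face 29 ang 16.78 pt (np.float32(0.5266), np.float32(-0.1885)) ends [[0.4441, -0.2133], [0.5709, -0.1751]] res 0.0007
keeper top [ 0.5873709  -0.06170602  0.22523543] [-0.06022975  0.11498691] slope [0.1875924  0.07608617] [-0.05847594  0.10416681] 211
```

>>> play_rows([
  [[0,-18.2,28.6],-50],
  [[0,-18.2,28.6],-50],
  [[0,-18.2,28.6],-50],
  [[0,-18.2,28.6],-50],
  [[0,-18.2,28.6],-50],
  [[0,-18.2,28.6],-50],
  [[0,-18.2,28.6],-50],
  [[0,-18.2,28.6],-50],
], grip=8.54)

```text
clock: 1.9
ee_pos: [0.4064, 0.263, 0.1417]
ee_rot: [-2.596, 1.568, -2.158]
ft_force: [0.6, 0.8, 0.7]
finger_gap: 0.999
```

```bash
cat >> h.py <<'E'
def st():
    o=arm.get_obs();Rt=R.from_euler('xyz',o['ee_rot']).as_matrix()
    return o,Rt
BO=np.array([.4927,-.1461]);BA=np.radians(-73.1)
def rep():
    o,Rt=st();t=Rt[:,1];print('clk',o['clock'],'pos',o['ee_pos'].round(4),'yang',np.degrees(np.arctan2(t[1],t[0])).round(2),'gap',round(float(o['finger_gap']),3),'F',o['ft_force'].round(1))
def move_to(xyz,yang):
    """tool-axis deltas cm and deg"""
    o,Rt=st();d=Rt.T@(np.array(xyz)-o['ee_pos']);a=np.degrees(np.arctan2(Rt[1,1],Rt[0,1]))
    print('delta cm',(d*100).round(2),'turn',-(((yang-a)+180)%360-180))
E
python3 - <<'E'
from h import *
rep();move_to([.4253,.2327,.1],114.6)
save(grab_frame('side'),'s1.png');save(grab_frame('wrist'),'w2.png')
E
```

```text
clk 1.9 pos [0.4064 0.263  0.1417] yang 115.1 gap 0.999 F [0.6 0.8 0.7]
delta cm [ 4.18 -3.54  0.43] turn 0.4990447958784898
```

View pics/s1.png

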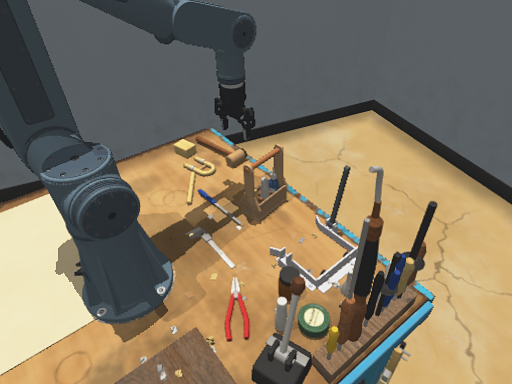

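View pics/w2.png

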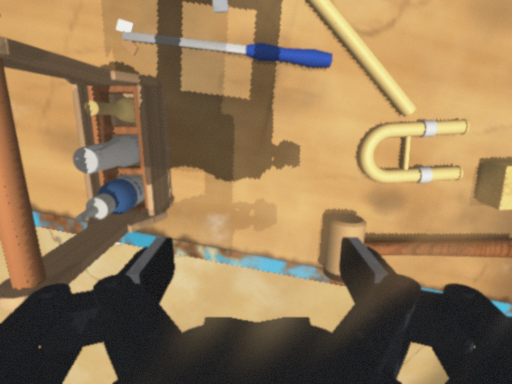

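>>> play_rows([
  [[0,-3.5,0.4],0.5],
  [[0,-3.5,0.4],0.5],
  [[4,-3.5,0.4],0.5],
  [[8,-3.5,0.4],0.5],
  [[11,-3.5,0.4],0.5],
  [[11,-3.5,0.4],0.5],
])

```text
clock: 2.5
ee_pos: [0.4217, 0.2282, 0.0263]
ee_rot: [-3.022, 1.558, -2.602]
ft_force: [-1.0, 0.6, -0.4]
finger_gap: 0.999
```

>>> play_rows([
  [[0.6,0,0],0],
  [[1.2,0,0],0],
  [[1.8,0,0],0],
  [[1.8,0,0],0],
])

```text
clock: 2.83
ee_pos: [0.422, 0.2284, 0.0086]
ee_rot: [-2.995, 1.559, -2.575]
ft_force: [-0.3, -0.8, -0.6]
finger_gap: 1.001
```

```bash
python3 - <<'E'
from h import *
rep();f=grab_frame('side')
cv2.imwrite('pics/s2.png',cv2.resize(f['color'][80:240,180:330,::-1],None,fx=3.6,fy=3.6,interpolation=cv2.INTER_CUBIC))
E
python3 grip.py | head -36
```

```text
clk 2.8333 pos [0.422  0.2284 0.0086] yang 114.06 gap 1.001 F [-0.3 -0.8 -0.6]
side
-300 87 y -39.0 20.0 z -40.0 17.0
-290 87 y -39.0 22.0 z -39.0 17.0
-280 86 y -40.0 25.0 z -40.0 17.0
-270 89 y -40.0 17.0 z -39.0 28.0
-260 93 y -42.0 27.0 z -41.0 26.0
-250 74 y -42.0 27.0 z -41.0 26.0
-240 89 y -41.0 22.0 z -41.0 21.0
-230 30 y -39.0 12.0 z -36.0 5.0
-220 115 y -39.0 32.0 z -39.0 31.0
-210 78 y -39.0 19.0 z -40.0 19.0
-200 75 y -114.0 25.0 z -98.0 35.0
-190 185 y -119.0 17.0 z -105.0 39.0
-180 209 y -118.0 15.0 z -105.0 33.0
-170 64 y -120.0 63.0 z -104.0 32.0
-160 138 y -120.0 69.0 z -102.0 34.0
-150 121 y -120.0 69.0 z -102.0 34.0
-140 98 y -120.0 72.0 z -102.0 34.0
-130 116 y -119.0 73.0 z -102.0 34.0
-120 117 y -120.0 75.0 z -102.0 34.0
-110 108 y -119.0 77.0 z -102.0 34.0
-100 117 y -118.0 57.0 z -101.0 36.0
-90 98 y -120.0 48.0 z -102.0 35.0
-80 121 y -120.0 49.0 z -101.0 34.0
-70 119 y -120.0 55.0 z -101.0 34.0
-60 108 y -120.0 46.0 z -100.0 35.0
-50 96 y -120.0 -69.0 z -101.0 36.0
-40 91 y -120.0 -71.0 z -100.0 34.0
-30 42 y -119.0 119.0 z -101.0 84.0
-20 36 y -120.0 119.0 z -101.0 98.0
-10 31 y -119.0 120.0 z -120.0 103.0
0 1483 y -120.0 120.0 z -120.0 118.0
10 44 y -113.0 110.0 z -119.0 115.0
scene
-300 62 y -38.0 31.0 z -41.0 8.0
-290 67 y -36.0 32.0 z -43.0 8.0
```

View pics/s2.png

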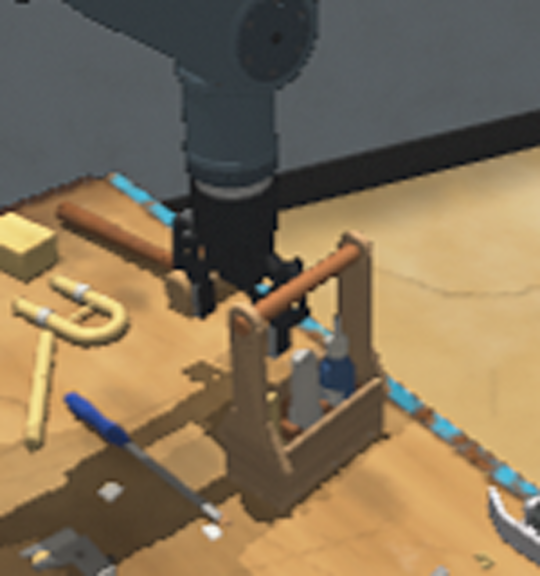

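>>> play_rows([
  [[0.5,0,0],0],
  [[1.0,0,0],0],
  [[1.5,0,0],0],
  [[1.7,0,0],0],
  [[1.7,0,0],0],
])

```text
clock: 3.4
ee_pos: [0.4216, 0.228, -0.0085]
ee_rot: [-3.015, 1.558, -2.596]
ft_force: [-0.3, -0.0, 0.3]
finger_gap: 1.001
```

>>> play_rows([
  [[0.4,0,0],0],
  [[0.8,0,0],0],
  [[1.2,0,0],0],
  [[1.2,0,0],0],
  [[1.2,0,0],0],
])

```text
clock: 3.82
ee_pos: [0.4211, 0.2279, -0.0209]
ee_rot: [-3.033, 1.557, -2.613]
ft_force: [-0.1, 0.1, -0.0]
finger_gap: 1.003
```

Run:
```python
from h import *
f=grab_frame('wrist');save(f,'w3.png')
v,u=np.mgrid[0:384,0:512]
P=cv2.undistortPoints(np.stack([u.ravel(),v.ravel()],1).astype(np.float32)[:,None],f['K'],np.array([f['k1'],0,0,0,0.]))[:,0]
z=f['range_z'].ravel();m=(z>0)
p=np.c_[P*z[:,None],z][m];M=f['mount'];p=p@M[:3,:3].T+M[:3,3]
p=p[(abs(p[:,1])<.1)&(abs(p[:,2])<.03)]
for a in np.arange(-.114,-.03,.003):
    s=p[(p[:,0]>=a)&(p[:,0]<a+.003)]
    r=s[(s[:,1]>0)&(s[:,1]<.09)]; l=s[(s[:,1]<0)]
    if len(r): print(round(a*1000),len(r),'+',(r[:,1].min()*1000).round(1),(r[:,1].max()*1000).round(1),'z',(r[:,2].min()*1000).round(),(r[:,2].max()*1000).round(),'-',(l[:,1].min()*1000).round(1) if len(l) else 0)
```

```text
-114 1114 + 0.0 73.6 z -18.0 12.0 - -73.2
-111 1219 + 31.2 75.1 z -17.0 12.0 - -74.4
-108 1795 + 38.4 74.6 z -14.0 13.0 - -74.1
-105 1326 + 37.3 74.9 z -14.0 13.0 - -75.0
-102 523 + 38.4 74.1 z -14.0 12.0 - -74.4
-99 382 + 41.3 73.6 z -14.0 -6.0 - -95.3
-96 131 + 44.1 66.6 z -14.0 -6.0 - -97.0
-93 101 + 41.9 54.7 z -13.0 -3.0 - -98.9
-90 250 + 42.0 49.7 z -12.0 -1.0 - -99.9
-87 138 + 42.2 49.5 z -12.0 1.0 - -100.0
-84 168 + 42.5 56.3 z -12.0 5.0 - -100.0
-81 210 + 42.5 57.1 z -12.0 9.0 - -100.0
-78 207 + 42.5 56.5 z -11.0 12.0 - -99.9
-75 205 + 42.6 56.2 z -12.0 11.0 - -100.0
-72 191 + 42.4 56.4 z -12.0 11.0 - -100.0
-69 161 + 42.3 56.1 z -12.0 10.0 - -100.0
-66 159 + 42.5 56.6 z -12.0 11.0 - -100.0
-63 139 + 42.6 56.0 z -12.0 11.0 - -99.8
-60 136 + 42.4 54.9 z -12.0 11.0 - -99.9
-57 79 + 42.6 49.8 z -11.0 10.0 - -99.9
-54 42 + 42.7 43.4 z -10.0 8.0 - -73.8
```

View pics/w3.png

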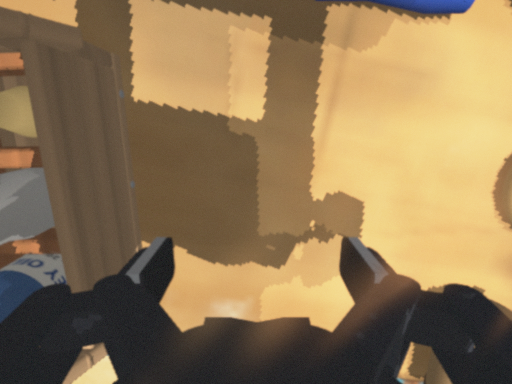

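```bash
cat >> h.py <<'E'
def rot(a): return np.array([[np.cos(a),-np.sin(a)],[np.sin(a),np.cos(a)]])
TC=np.array([.4386,.1199]);TA=np.radians(-65.37)
E
python3 - <<'E'
from h import *
rep()
o,Rt=st();f=grab_frame('wrist');M=f['mount']
v,u=np.mgrid[0:384,0:512]
P=cv2.undistortPoints(np.stack([u.ravel(),v.ravel()],1).astype(np.float32)[:,None],f['K'],np.array([f['k1'],0,0,0,0.]))[:,0]
z=f['range_z'].ravel();m=(z>0)
p=np.c_[P*z[:,None],z][m]@M[:3,:3].T+M[:3,3];c=f['color'].reshape(-1,3)[m].astype(int)
w=p@Rt.T+o['ee_pos'];t=(w[:,:2]-TC)@rot(TA)
ok=(abs(t[:,0])<.03)&(abs(t[:,1])<.062)&(w[:,2]>.066)
b=ok&(c[:,2]>c[:,0]+30); g=ok&(abs(c[:,2]-c[:,0])<25)
for n,s in(('blue',b),('gray',g)):
    print(n,s.sum(),(np.percentile(t[s],[2,50,98],axis=0)*1000).round(),w[s,2].min(),w[s,2].max())
fa=(abs(t[:,0]+.033)<.012)&(abs(t[:,1])<.065)&(w[:,2]>.01)&(w[:,2]<.055)
q=w[fa];vx,vy,x0,y0=cv2.fitLine(q[:,:2].astype(np.float32),cv2.DIST_HUBER,0,.001,.001).ravel()
print('face',fa.sum(),np.degrees(np.arctan2(vy,vx)),x0,y0,np.median(t[fa],0))
for yy in(.018,): 
    fp=TC+rot(TA)@[-.033,yy]; print('contact',fp, 'axis',fp-rot(TA)@[.0565,0])
p0=TC+rot(TA)@[-.033-.0565-.008,.018]; move_to([*p0,-.029],114.6)
E
```

```text
clk 3.8667 pos [ 0.4214  0.228  -0.0206] yang 114.04 gap 0.997 F [-0.2 -0.7  0.1]
blue 642 [[-14.  25.]
 [-11.  29.]
 [ -6.  33.]] 0.06601766843614529 0.07761087518672793
gray 140 [[-13.  -5.]
 [-12.   0.]
 [ -9.  33.]] 0.06602763535565737 0.07279439884374897
face 12153 24.540033 0.4025872 0.13978776 [-0.0330845  -0.02153944]
contact [0.44120935 0.15739922] axis [0.41766259 0.20875874]
delta cm [ 0.87 -0.8  -1.13] turn -0.5569464086798348
```

```bash
cat >> h.py <<'E'
def bay(w): return (np.asarray(w)[...,:2]-BO)@rot(BA)
def world(b): return BO+rot(BA)@np.asarray(b)
E
python3 - <<'E'
from h import *
fp=TC+rot(TA)@[-.033,.016]; h=rot(BA-np.radians(8))@[1,0]
print('fp bay',bay(fp))
p0=fp-(.0565+.003+.006)*h; move_to([*p0,-.029],98.9)
E
```

```text
fp bay [-0.30509161  0.03697911]
delta cm [ 0.85 -0.93  0.44] turn 15.143053591320154
```

>>> play_rows([
  [[0.3,-0.2,0.4],7],
  [[0.6,-0.5,0.4],14],
  [[0.9,-0.9,0.4],15],
  [[0.9,-0.9,0.4],15],
  [[0.9,-0.9,0.4],15],
])

```text
clock: 4.33
ee_pos: [0.4286, 0.2212, -0.0296]
ee_rot: [-2.764, 1.558, -2.604]
ft_force: [0.2, -0.4, -0.1]
finger_gap: 1.003
```

```bash
cat > see.py <<'E'
from h import *
import sys
rep();o,Rt=st();f=grab_frame('wrist');M=f['mount'];n=sys.argv[1];save(f,n+'w.png')
v,u=np.mgrid[0:384,0:512]
P=cv2.undistortPoints(np.stack([u.ravel(),v.ravel()],1).astype(np.float32)[:,None],f['K'],np.array([f['k1'],0,0,0,0.]))[:,0]
z=f['range_z'].ravel();m=(z>0)
p=np.c_[P*z[:,None],z][m]@M[:3,:3].T+M[:3,3]
w=p@Rt.T+o['ee_pos'];c=f['color'].reshape(-1,3)[m].astype(int)
# tote -x face: in front of finger -y
s=(p[:,1]<-.045)&(p[:,1]>-.11)&(w[:,2]>.012)&(w[:,2]<.05)&(p[:,2]<-.018)&(p[:,2]>-.15)
q=w[s];q=q[abs(q[:,2]-.03)<.018]
b=bay(q)
for k in range(5):
    vx,vy,x0,y0=cv2.fitLine(b.astype(np.float32),cv2.DIST_HUBER,0,.001,.001).ravel();d=abs((b[:,0]-x0)*vy-(b[:,1]-y0)*vx);b=b[d<max(.003,2*np.median(d))]
if vy<0: vx,vy=-vx,-vy
yaw=np.arctan2(-vx,vy);e=np.array([vx,vy]);t=(b-[x0,y0])@e
lo=np.array([x0,y0])+e*np.percentile(t,.5)
print('wrist: n',len(b),'yaw deg',np.degrees(yaw).round(2),'lowest face pt',lo.round(4),'res',d.std().round(4))
cen=lo+.07*e+.033*np.array([vy,-vx]);print(' center if corner visible',cen.round(4))
h=bay(o['ee_pos']);print('tool bay',h.round(4),'head',(np.degrees(np.arctan2(-Rt[1,1],-Rt[0,1]))-np.degrees(BA)).round(2))
f=grab_frame('side');save(f,n+'s.png');p,_=cloud(f);b=bay(p);z=p[:,2]
# tote from side: find +x face near predicted
s=(z>.012)&(z<.055)&(b[:,1]>-.1)&(b[:,1]<.12)&(b[:,0]>cen[0]+.015)&(b[:,0]<cen[0]+.05)
b2=b[s]
for k in range(8):
    vx,vy,x0,y0=cv2.fitLine(b2.astype(np.float32),cv2.DIST_HUBER,0,.001,.001).ravel();d=abs((b2[:,0]-x0)*vy-(b2[:,1]-y0)*vx);b2=b2[d<max(.003,2*np.median(d))]
if vy<0: vx,vy=-vx,-vy
e=np.array([vx,vy]);t=(b2-[x0,y0])@e;a,c2=np.percentile(t,[.5,99.5])
cs=np.array([x0,y0])+e*(a+c2)/2-.033*np.array([vy,-vx])
print('side: n',len(b2),'yaw',np.degrees(np.arctan2(-vx,vy)).round(2),'width',(c2-a).round(4),'centre',cs.round(4))
s=(z>.198-.012)&(z<.215)&(abs(b[:,1]-cs[1])<.08)&(abs(b[:,0]-cs[0])<.03)
if s.sum(): print('dowel top n',s.sum(),'z',np.percentile(z[s],98).round(4),'bay',np.median(b[s],0).round(4))
E
python3 see.py a
```

```text
clk 4.3333 pos [ 0.4286  0.2212 -0.0296] yang 99.21 gap 1.003 F [ 0.2 -0.4 -0.1]
wrist: n 7946 yaw deg 7.74 lowest face pt [-0.2936 -0.0483] res 0.0003
 center if corner visible [-0.2704  0.0255]
tool bay [-0.37    0.0455] head -7.69
side: n 293 yaw 7.57 width 0.1357 centre [-0.2693  0.0229]
dowel top n 214 z 0.2 bay [-0.266   0.0218]
```

View pics/aw.png

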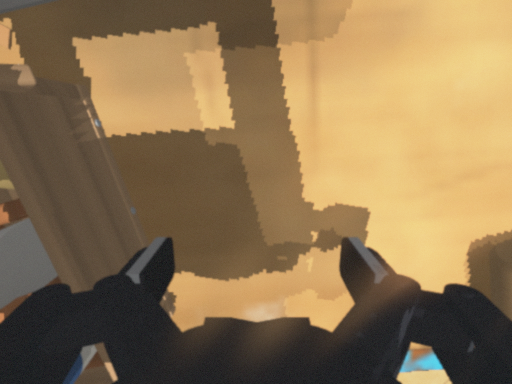

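>>> play_rows([
  [[0,-0.4,0],0],
  [[0,-0.8,0],0],
  [[0,-1.2,0],0],
  [[0,-1.6,0],0],
  [[0,-2.0,0],0],
  [[0,-2.2,0],0],
])

```text
clock: 4.93
ee_pos: [0.4332, 0.2002, -0.0286]
ee_rot: [-2.802, 1.561, -2.642]
ft_force: [0.3, 6.7, 1.6]
finger_gap: 1.001
```

```bash
python3 see.py b
```

```text
clk 4.9333 pos [ 0.4332  0.2002 -0.0286] yang 99.19 gap 1.001 F [0.3 6.7 1.6]
wrist: n 7047 yaw deg 5.37 lowest face pt [-0.2835 -0.0498] res 0.0003
 center if corner visible [-0.2572  0.023 ]
tool bay [-0.3487  0.0437] head -7.71
side: n 305 yaw 5.25 width 0.1357 centre [-0.2561  0.0213]
dowel top n 220 z 0.1996 bay [-0.2522  0.0184]
```

View pics/bs.png

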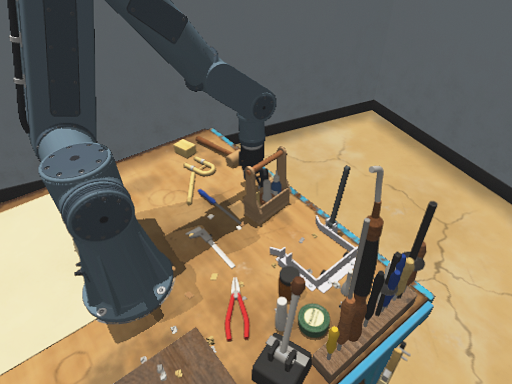

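>>> play_rows([
  [[0,-0.5,0],0],
  [[0,-1.0,0],0],
  [[0,-1.5,0],0],
  [[0,-2.0,0],0],
  [[0,-2.5,0],0],
  [[0,-3.0,0],0],
  [[0,-3.5,0],0],
  [[0,-3.7,0],0],
])

```text
clock: 5.7
ee_pos: [0.4394, 0.1635, -0.0283]
ee_rot: [-2.804, 1.562, -2.644]
ft_force: [0.1, 6.1, -0.6]
finger_gap: 1.002
```

```bash
python3 see.py c
```

```text
clk 5.7 pos [ 0.4394  0.1635 -0.0283] yang 99.2 gap 1.002 F [ 0.1  6.1 -0.6]
wrist: n 6533 yaw deg -47.1 lowest face pt [-0.2654 -0.0459] res 0.0039
 center if corner visible [-0.1917 -0.0225]
tool bay [-0.3117  0.039 ] head -7.7Traceback (most recent call last):
  File "see.py", line 26, in <module>
    vx,vy,x0,y0=cv2.fitLine(b2.astype(np.float32),cv2.DIST_HUBER,0,.001,.001).ravel();d=abs((b2[:,0]-x0)*vy-(b2[:,1]-y0)*vx);b2=b2[d<max(.003,2*np.median(d))]
                ~~~~~~~~~~~^^^^^^^^^^^^^^^^^^^^^^^^^^^^^^^^^^^^^^^^^^^^^^^^^^
cv2.error: OpenCV(4.12.0) /io/opencv/modules/imgproc/src/linefit.cpp:50: error: (-215:Assertion failed) count > 0 in function 'fitLine2D_wods'
```

```bash
sed -i 's/^q=w\[s\];.*/q=w[s]; fin=bay(o["ee_pos"])[0]+.0565; bq=bay(q); q=q[(abs(bq[:,0]-fin)<.022)\&(abs(q[:,2]-.03)<.018)]/' see.py; python3 see.py c
```

```text
clk 5.8 pos [ 0.4394  0.1634 -0.0283] yang 99.19 gap 1.003 F [1.2 2.6 0.9]
wrist: n 6423 yaw deg -0.99 lowest face pt [-0.2568 -0.0548] res 0.0002
 center if corner visible [-0.2226  0.0146]
tool bay [-0.3116  0.039 ] head -7.71
side: n 354 yaw -1.23 width 0.1376 centre [-0.2222  0.0139]
dowel top n 230 z 0.1992 bay [-0.2185  0.0089]
```

View pics/cw.png

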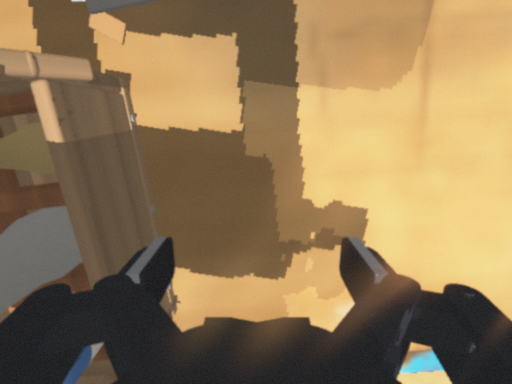

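>>> play_rows([
  [[0,-0.5,0],0],
  [[0,-1.0,0],0],
  [[0,-1.5,0],0],
  [[0,-2.0,0],0],
  [[0,-2.0,0],0],
])

```text
clock: 6.32
ee_pos: [0.4427, 0.1433, -0.0282]
ee_rot: [-2.709, 1.561, -2.549]
ft_force: [0.2, 0.3, 0.9]
finger_gap: 0.998
```

```bash
python3 see.py d
```

```text
clk 6.3167 pos [ 0.4427  0.1433 -0.0282] yang 99.2 gap 0.998 F [0.2 0.3 0.9]
wrist: n 5926 yaw deg -5.16 lowest face pt [-0.2434 -0.0569] res 0.0002
 center if corner visible [-0.2042  0.0099]
tool bay [-0.2915  0.0363] head -7.7
side: n 368 yaw -5.36 width 0.1371 centre [-0.2042  0.0089]
dowel top n 239 z 0.1993 bay [-0.2004  0.0059]
```

Run:
```python
from h import *
move_to([*world([-.2979,.0120]),-.029],106.9-5.2)
```

```text
delta cm [ 0.1   0.31 -2.48] turn -2.4961631764027175
```

Then push straight along.

>>> play_rows([
  [[0,0.8,0],0],
  [[0,0.8,-1.2],-2.5],
  [[0,0.6,-2.5],-2.5],
  [[0,0.3,-2.5],-2.5],
  [[0,0.3,-2.5],-2.5],
])

```text
clock: 6.83
ee_pos: [0.417, 0.1423, -0.0282]
ee_rot: [-2.722, 1.56, -2.518]
ft_force: [-0.0, 0.8, 0.2]
finger_gap: 0.998
```

>>> play_rows([
  [[0,-0.5,0],0],
  [[0,-1.0,0],0],
  [[0,-1.5,0],0],
  [[0,-2.0,0],0],
  [[0,-2.5,0],0],
  [[0,-3.0,0],0],
  [[0,-3.4,0],0],
  [[0,-3.4,0],0],
])

```text
clock: 7.5
ee_pos: [0.4247, 0.1089, -0.0279]
ee_rot: [-2.748, 1.561, -2.545]
ft_force: [0.4, 2.8, -0.4]
finger_gap: 0.999
```

```bash
python3 see.py e
```

```text
clk 7.5 pos [ 0.4247  0.1089 -0.0279] yang 101.65 gap 0.999 F [ 0.4  2.8 -0.4]
wrist: n 3477 yaw deg -4.38 lowest face pt [-0.2129 -0.0609] res 0.0002
 center if corner visible [-0.1746  0.0064]
tool bay [-0.2637  0.009 ] head -5.25
side: n 375 yaw -4.68 width 0.1378 centre [-0.1743  0.0069]
dowel top n 256 z 0.1993 bay [-0.1706  0.0014]
```

View pics/es.png

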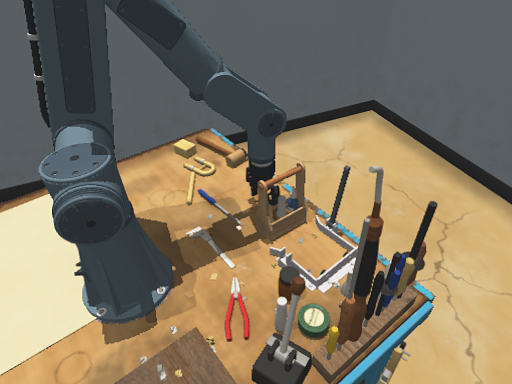

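>>> play_rows([
  [[0,-0.5,0],0],
  [[0,-1.0,0],0],
  [[0,-1.5,0],0],
  [[0,-2.0,0],0],
  [[0,-2.5,0],0],
  [[0,-3.0,0],0],
  [[0,-3.5,0],0],
  [[0,-3.5,0],0],
])

```text
clock: 8.27
ee_pos: [0.4317, 0.0744, -0.0278]
ee_rot: [-2.725, 1.56, -2.522]
ft_force: [0.8, 2.4, -1.2]
finger_gap: 1.002
```

```bash
python3 see.py f
```

```text
clk 8.2667 pos [ 0.4317  0.0744 -0.0278] yang 101.65 gap 1.002 F [ 0.8  2.4 -1.2]
wrist: n 3484 yaw deg -3.9 lowest face pt [-0.1774 -0.0642] res 0.0002
 center if corner visible [-0.1397  0.0034]
tool bay [-0.2287  0.0058] head -5.25
side: n 365 yaw -4.02 width 0.178 centre [-0.1397 -0.002 ]
dowel top n 256 z 0.1989 bay [-0.1359  0.0028]
```

View pics/fw.png

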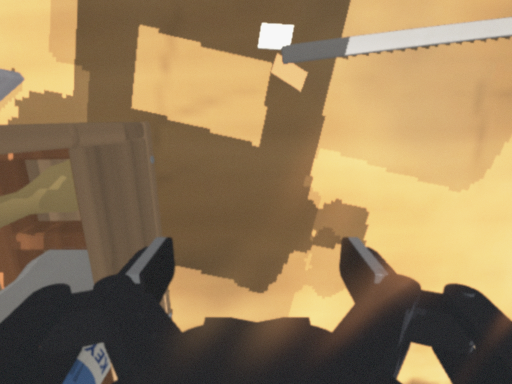

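>>> play_rows([
  [[0,0.4,0],0],
  [[0,0.4,-0.5],-5],
  [[0,0.2,-0.5],-5],
  [[0,0.2,-0.5],-5],
])

```text
clock: 8.7
ee_pos: [0.4267, 0.0752, -0.0277]
ee_rot: [-2.697, 1.56, -2.408]
ft_force: [0.6, 0.1, -0.8]
finger_gap: 1.003
```

>>> play_rows([
  [[0,-0.5,0],0],
  [[0,-1.0,0],0],
  [[0,-1.5,0],0],
  [[0,-2.0,0],0],
  [[0,-2.5,0],0],
  [[0,-3.0,0],0],
  [[0,-3.0,0],0],
])

```text
clock: 9.28
ee_pos: [0.435, 0.0464, -0.0277]
ee_rot: [-2.808, 1.56, -2.521]
ft_force: [-1.3, 1.9, -0.0]
finger_gap: 0.999
```

```bash
python3 see.py g
```

```text
clk 9.2833 pos [ 0.435   0.0464 -0.0277] yang 106.42 gap 0.999 F [-1.3  1.9 -0. ]
wrist: n 3280 yaw deg -1.77 lowest face pt [-0.147  -0.0646] res 0.0002
 center if corner visible [-0.1118  0.0043]
tool bay [-0.201   0.0008] head -0.48
side: n 352 yaw -2.05 width 0.145 centre [-0.1112  0.0081]
dowel top n 280 z 0.1992 bay [-1.076e-01  1.000e-04]
```

>>> play_rows([
  [[0,-0.5,0],0],
  [[0,-1.0,0],0],
  [[0,-1.5,0],0],
  [[0,-2.0,0],0],
  [[0,-2.5,0],0],
  [[0,-3.0,0],0],
  [[0,-3.5,0],0],
  [[0,-4.0,0],0],
])

```text
clock: 10.05
ee_pos: [0.4446, 0.0098, -0.0276]
ee_rot: [-3.073, 1.558, -2.786]
ft_force: [-6.2, 11.5, 9.5]
finger_gap: 1.002
```

```bash
python3 see.py h
```

```text
clk 10.05 pos [ 0.4446  0.0098 -0.0276] yang 106.43 gap 1.002 F [-6.2 11.5  9.5]
wrist: n 3675 yaw deg 0.4 lowest face pt [-0.1064 -0.0919] res 0.0004
 center if corner visible [-0.0739 -0.0216]
tool bay [-0.1631 -0.0007] head -0.47
side: n 430 yaw -0.09 width 0.1993 centre [-0.0726 -0.    ]
dowel top n 302 z 0.1997 bay [-0.069   0.0028]
```

View pics/hs.png

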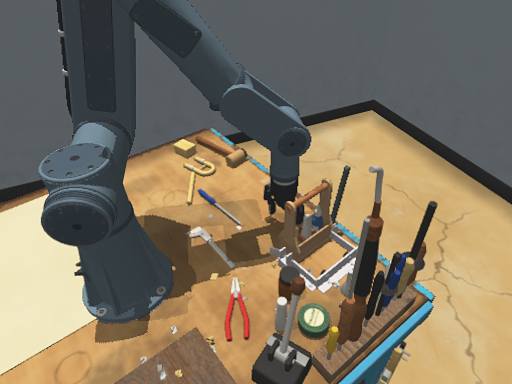

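View pics/hw.png

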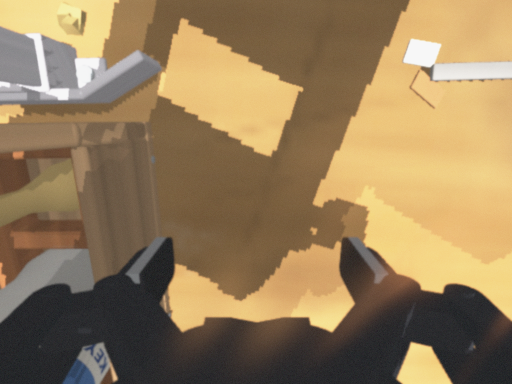

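Run:
```python
from h import *
rep();f=grab_frame('side')
cv2.imwrite('pics/h2.png',cv2.resize(f['color'][140:300,220:370,::-1],None,fx=3.6,fy=3.6,interpolation=cv2.INTER_CUBIC));rep()
```

```text
clk 10.15 pos [ 0.445   0.009  -0.0278] yang 106.4 gap 0.997 F [-5.   6.2  4.9]
clk 10.2 pos [ 0.445   0.0089 -0.0278] yang 106.41 gap 0.999 F [-3.8  6.1  4.3]
```

View pics/h2.png

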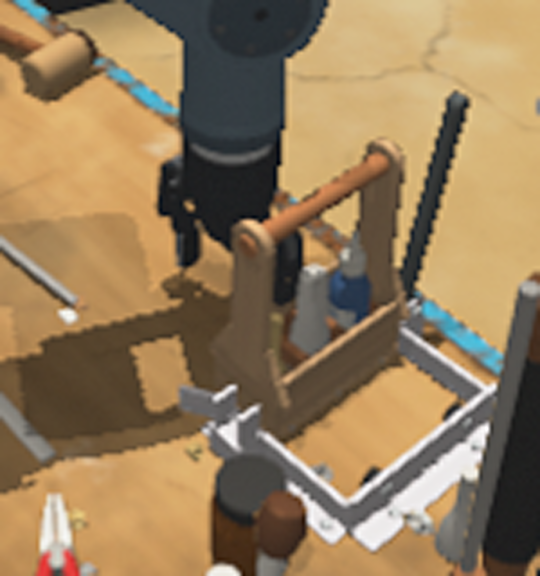

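>>> play_rows([
  [[0,-0.5,0],0],
  [[0,-1.0,0],0],
  [[0,-1.5,0],0],
  [[0,-2.0,0],0],
  [[0,-2.5,0],0],
  [[0,-3.0,0],0],
  [[0,-3.5,0],0],
  [[0,-4.0,0],0],
])

```text
clock: 10.87
ee_pos: [0.4558, -0.0284, -0.0277]
ee_rot: [-3.114, 1.558, -2.828]
ft_force: [-3.3, 8.9, 4.4]
finger_gap: 1.005
```

```bash
python3 see.py i
```

```text
clk 10.8667 pos [ 0.4558 -0.0284 -0.0277] yang 106.38 gap 1.005 F [-3.3  8.9  4.4]
wrist: n 5948 yaw deg -2.78 lowest face pt [-0.0699 -0.1027] res 0.0007
 center if corner visible [-0.0336 -0.0344]
tool bay [-0.1233 -0.0011] head -0.52
side: n 340 yaw 0.26 width 0.158 centre [-0.0329 -0.0008]
dowel top n 325 z 0.1989 bay [-0.0296  0.0001]
```

View pics/is.png

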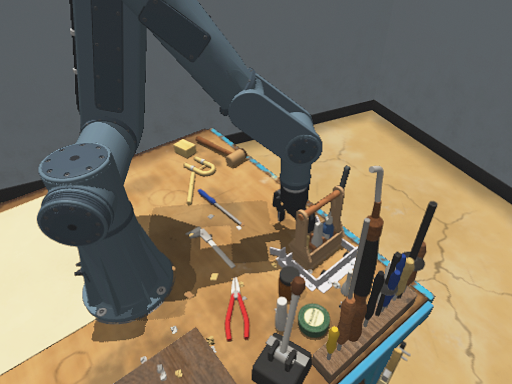

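>>> play_rows([
  [[0,-0.5,0],0],
  [[0,-1.0,0],0],
  [[0,-1.5,0],0],
  [[0,-2.0,0],0],
  [[0,-2.4,0],0],
  [[0,-2.7,0],0],
  [[0,-2.9,0],0],
  [[0,-3.0,0],0],
])

```text
clock: 11.63
ee_pos: [0.4642, -0.0572, -0.0278]
ee_rot: [3.134, 1.558, -2.864]
ft_force: [-2.3, 8.2, 4.9]
finger_gap: 1.001
```

```bash
python3 see.py j|tail -4
```

```text
center if corner visible [-0.0033 -0.0381]
tool bay [-0.0934 -0.0014] head -0.57
side: n 318 yaw 0.4 width 0.1575 centre [-0.0038 -0.0012]
dowel top n 336 z 0.1994 bay [-0.0006 -0.0014]
```

>>> play_rows([
  [[0,-0.2,0],0],
  [[0,-0.4,0],0],
  [[0,-0.4,0],0],
])

```text
clock: 11.98
ee_pos: [0.4651, -0.0603, -0.0277]
ee_rot: [3.066, 1.557, -2.932]
ft_force: [-2.0, 7.6, 4.8]
finger_gap: 1.0
```

>>> play_rows([
  [[0,-0.1,0],0],
  [[0,-0.2,0],0],
  [[0,-0.2,0],0],
])

```text
clock: 12.23
ee_pos: [0.4653, -0.0612, -0.0276]
ee_rot: [2.958, 1.557, -3.041]
ft_force: [-2.3, 8.0, 5.1]
finger_gap: 0.999
```

```bash
python3 see.py k|tail -4
```

```text
center if corner visible [ 0.0001 -0.0391]
tool bay [-0.0892 -0.0015] head -0.61
side: n 301 yaw 0.41 width 0.1578 centre [ 0.0005 -0.0012]
dowel top n 340 z 0.1992 bay [0.0035 0.0003]
```

View pics/ks.png

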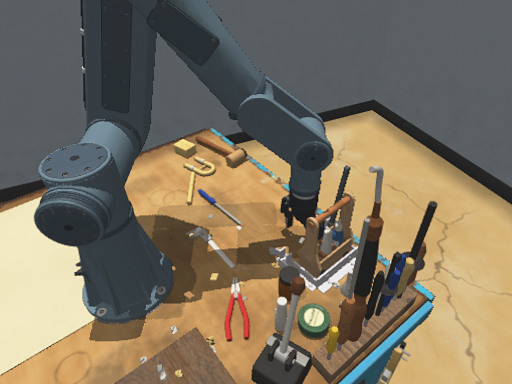

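View pics/kw.png

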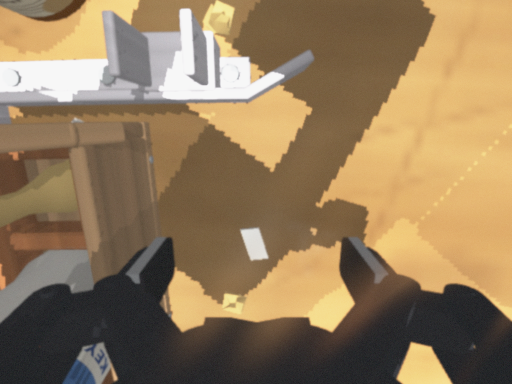

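>>> play_rows([
  [[0,-0.2,0],0],
  [[0,-0.4,0],0],
  [[0,-0.4,0],0],
  [[0,-0.4,0],0],
])

```text
clock: 12.67
ee_pos: [0.4663, -0.0618, -0.0274]
ee_rot: [2.673, 1.556, 2.958]
ft_force: [-0.2, 20.0, 8.3]
finger_gap: 1.0
```

>>> play_rows([
  [[0,1.5,0],0],
  [[0,4,0],0],
  [[-2,5.5,0],0],
  [[-6,5.5,0],0],
  [[-10,5.5,0],0],
  [[-14,5.5,0],0],
  [[-14.5,5.5,0],0],
])

```text
clock: 13.25
ee_pos: [0.4582, -0.0109, 0.1254]
ee_rot: [-2.667, 1.568, -2.383]
ft_force: [1.8, -0.6, 0.7]
finger_gap: 0.999
```

```bash
python3 see.py l|tail -4;  python3 - <<'E'
from h import *
f=grab_frame('side');p,_=cloud(f);b=bay(p);z=p[:,2]
for n in('side','scene'):
    f=grab_frame(n);p,_=cloud(f);b=bay(p);z=p[:,2]
    s=(b[:,0]>-.08)&(b[:,0]<-.03)&(b[:,1]>.085)&(b[:,1]<.16)&(z>.07)&(z<.24)
    print(n,s.sum(),np.polyfit(z[s],b[s,1],1),np.median(b[s,0]),z[s].max())
move_to([*world([-.145,.145]),.118],106.9)
E
```

```text
center if corner visible [-0.0416 -0.0313]
tool bay [-0.1394  0.0063] head -0.59
side: n 113 yaw -8.89 width 0.1134 centre [-0.0341 -0.02  ]
dowel top n 18 z 0.1977 bay [-0.0052 -0.0642]
side 259 [0.17900044 0.07961888] -0.05001860766824025 0.22589110823187797
scene 128 [0.20743315 0.072536  ] -0.051807520586954654 0.22621114906717682
delta cm [-0.37  0.38 14.43] turn -0.6177336132110156
```

View pics/lw.png

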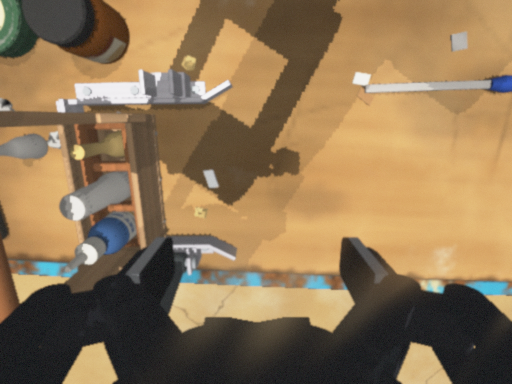

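View pics/ls.png

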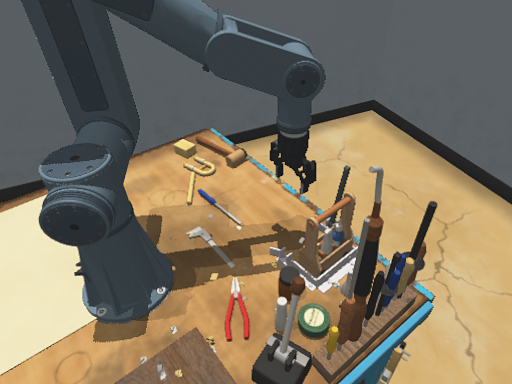

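>>> play_rows([
  [[-0.4,0.4,4],0],
  [[-0.4,0.4,8],0],
  [[-0.4,0.4,12],0],
  [[-0.4,0.4,14.6],-0.6],
  [[-0.4,0.4,14.6],-0.6],
])

```text
clock: 13.92
ee_pos: [0.5935, 0.0365, 0.1153]
ee_rot: [2.639, 1.552, 2.935]
ft_force: [0.1, -0.2, -0.2]
finger_gap: 0.999
```

Run:
```python
from h import *
rep();print(bay(arm.get_obs()['ee_pos']));move_to([*world([-.106,.145]),.118],106.9)
f=grab_frame('side')
cv2.imwrite('pics/m2.png',cv2.resize(f['color'][100:300,230:400,::-1],None,fx=3,fy=3,interpolation=cv2.INTER_CUBIC));save(grab_frame('wrist'),'mw.png')
```

```text
clk 13.9167 pos [0.5935 0.0365 0.1153] yang 106.95 gap 0.999 F [ 0.1 -0.2 -0.2]
[-0.14542751  0.14952496]
delta cm [-0.3  -3.94 -0.46] turn 0.049224296934141876
```

View pics/m2.png

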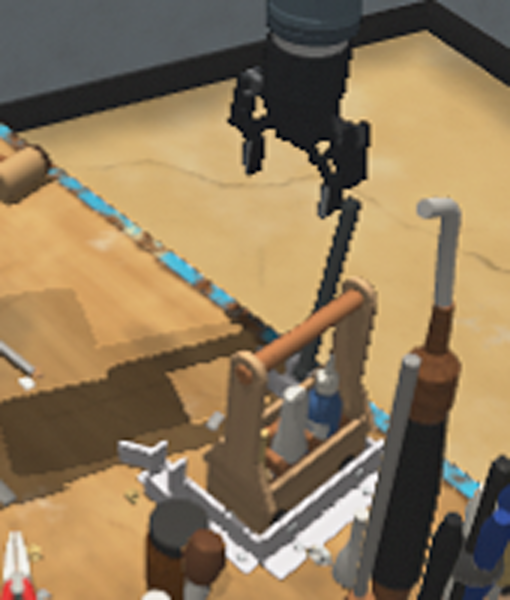

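View pics/mw.png

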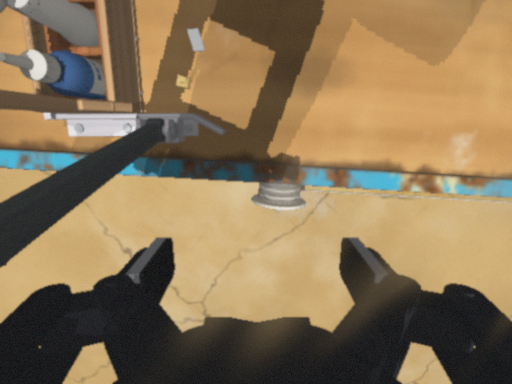

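>>> play_rows([
  [[-0.3,-0.5,0.8],0],
  [[-0.3,-2,0.8],0],
  [[-0.3,-3.9,0.8],0],
  [[-0.3,-3.9,0.8],0],
])

```text
clock: 14.35
ee_pos: [0.6082, -0.0031, 0.1169]
ee_rot: [2.757, 1.548, 3.049]
ft_force: [-0.1, -1.0, -0.4]
finger_gap: 0.998
```

```bash
cat > kp.py <<'E'
from h import *
rep();print('tool bay',bay(arm.get_obs()['ee_pos']))
for n in('side','scene'):
    f=grab_frame(n);p,_=cloud(f);b=bay(p);z=p[:,2];c=f['color'].reshape(-1,3)[f['range_z'].ravel()>0].astype(int)
    s=(b[:,0]>-.064)&(b[:,0]<-.044)&(b[:,1]>-.13)&(b[:,1]<.16)&(z>.036)&(z<.24)&(c.max(1)<75)
    print(n,s.sum())
    if s.sum()>20:
        q=np.c_[b[s,1],z[s]].astype(np.float32)
        vx,vy,x0,y0=cv2.fitLine(q,cv2.DIST_HUBER,0,.001,.001).ravel()
        if vy<0: vx,vy=-vx,-vy
        print(' angle',np.arctan2(vy,-vx).round(3),q.min(0),q.max(0))
E
python3 kp.py
```

```text
clk 14.35 pos [ 0.6082 -0.0031  0.1169] yang 106.76 gap 0.998 F [-0.1 -1.  -0.4]
tool bay [-0.10325675  0.15209529]
side 366
 angle 1.849 [0.07943372 0.03673099] [0.15938255 0.23954181]
scene 196
 angle 2.081 [0.09558847 0.1298407 ] [0.15979086 0.23917323]
```

>>> play_rows([
  [[0.1,0.2,-1.5],0],
  [[0.2,0.3,-3],0],
  [[0.3,0.3,-4.4],0],
  [[0.4,0.3,-6],0],
  [[0.6,0.3,-7.5],0],
  [[0.8,0.3,-9],0],
  [[0.9,0.3,-9],0],
])

```text
clock: 15.03
ee_pos: [0.5172, -0.0235, 0.1093]
ee_rot: [2.681, 1.545, 2.973]
ft_force: [-0.3, 0.1, 0.5]
finger_gap: 0.999
```

```bash
python3 kp.py;python3 - <<'E'
from h import *
f=grab_frame('side')
cv2.imwrite('pics/n2.png',cv2.resize(f['color'][100:300,230:400,::-1],None,fx=3,fy=3,interpolation=cv2.INTER_CUBIC))
E
```

```text
clk 15.0333 pos [ 0.5172 -0.0235  0.1093] yang 106.75 gap 0.999 F [-0.3  0.1  0.5]
tool bay [-0.11020691  0.05912099]
side 288
 angle 1.279 [0.02367447 0.0371476 ] [0.09393587 0.23979643]
scene 149
 angle 1.633 [0.02094871 0.14432475] [0.07524583 0.23910654]
```

View pics/n2.png

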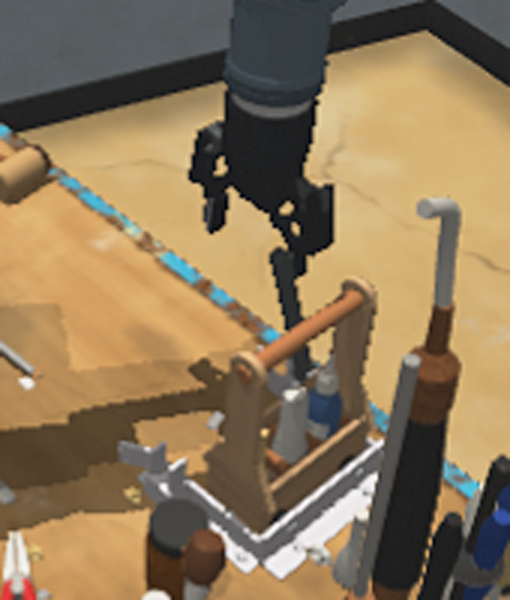

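>>> play_rows([
  [[0.5,-0.2,-1.3],0],
  [[1.2,-0.3,-2.6],0],
  [[2.0,-0.3,-3.7],0],
  [[3.0,-0.3,-4.8],0],
  [[4.0,-0.3,-5.9],0],
  [[5.3,-0.3,-6.8],0],
  [[5.3,-0.3,-6.8],0],
])

```text
clock: 15.77
ee_pos: [0.4509, -0.0437, 0.0556]
ee_rot: [2.6, 1.54, 2.892]
ft_force: [-3.8, 4.7, -1.6]
finger_gap: 0.997
```

```bash
python3 kp.py;python3 - <<'E'
from h import *
f=grab_frame('side')
cv2.imwrite('pics/o2.png',cv2.resize(f['color'][100:300,230:400,::-1],None,fx=3,fy=3,interpolation=cv2.INTER_CUBIC))
save(grab_frame('wrist'),'ow.png')
E
```

```text
clk 15.7667 pos [ 0.4509 -0.0437  0.0556] yang 106.75 gap 0.997 F [-3.8  4.7 -1.6]
tool bay [-0.11016935 -0.01022779]
side 254
 angle 0.872 [-0.0729316  0.040104 ] [0.09171138 0.21439368]
scene 192
 angle 1.606 [-0.07501122  0.08397111] [0.01497285 0.2147165 ]
```

View pics/o2.png

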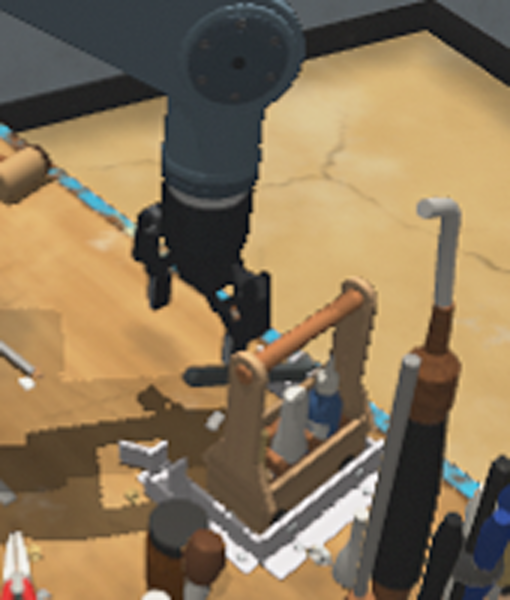

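View pics/ow.png

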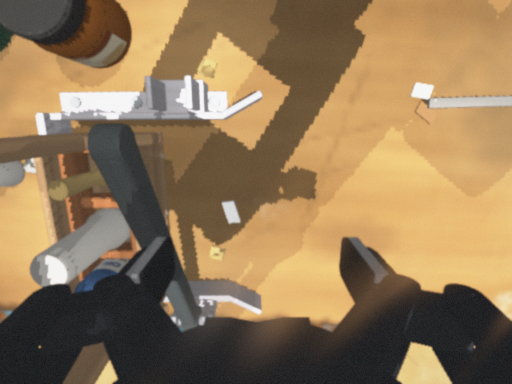

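```bash
cat > kw.py <<'E'
from h import *
rep();o,Rt=st();f=grab_frame('wrist');M=f['mount']
v,u=np.mgrid[0:384,0:512]
P=cv2.undistortPoints(np.stack([u.ravel(),v.ravel()],1).astype(np.float32)[:,None],f['K'],np.array([f['k1'],0,0,0,0.]))[:,0]
z=f['range_z'].ravel();m=(z>0)
p=np.c_[P*z[:,None],z][m]@M[:3,:3].T+M[:3,3];c=f['color'].reshape(-1,3)[m].astype(int)
w=p@Rt.T+o['ee_pos'];b=bay(w)
s=(b[:,0]>-.068)&(b[:,0]<-.036)&(w[:,2]>.035)&(c.max(1)<100)&(p[:,2]<-.02)&(b[:,1]>-.12)
y=b[s,1];zz=w[s,2];x=b[s,0];print(s.sum())
for a in np.arange(-.12,.1,.02):
    k=(y>a)&(y<a+.02)
    if k.sum()>5: print(a.round(2),'x',np.percentile(x[k],[2,98]).round(4),'z',np.percentile(zz[k],[5,50,98]).round(4))
print('tool bay',bay(o['ee_pos']),'finger tip',bay((Rt@np.array([-.052,-.05,0])+o['ee_pos'])),(Rt@np.array([-.052,-.05,0])+o['ee_pos'])[2],'Rt x',Rt[:,0].round(3))
E
python3 kw.py
```

```text
clk 15.9667 pos [ 0.4526 -0.0434  0.0576] yang 106.72 gap 1.003 F [-6.2  7.1  0.4]
4429
-0.08 x [-0.0611 -0.0497] z [0.13   0.1401 0.1424]
-0.06 x [-0.0611 -0.0499] z [0.1199 0.1324 0.1402]
-0.04 x [-0.0611 -0.0499] z [0.1098 0.122  0.1275]
tool bay [-0.10995106 -0.00852928] finger tip [-0.05910104 -0.00736837] 0.10871185453753733 Rt x [-0.029  0.008 -1.   ]
```

```bash
python3 - <<'E'
from h import *
o=arm.get_obs();print(o['q'].round(3),o['joint_torque'].round(2),o['ft_force'].round(2),o['moment'].round(2))
f=grab_frame('scene');save(f,'p.png')
cv2.imwrite('pics/pc.png',cv2.resize(f['color'][90:290,220:390,::-1],None,fx=3,fy=3,interpolation=cv2.INTER_CUBIC))
E
python3 see.py p|tail -2
```

```text
[-0.356  0.112  1.987 -0.003  1.072 -2.217] [ -2.64 -36.23 -34.05  -1.28  -2.39  -0.27] [-6.71  6.94  0.86] [ 1.04  0.95 -0.24]
side: n 314 yaw 0.02 width 0.1577 centre [ 0.0016 -0.0008]
dowel top n 339 z 0.1995 bay [ 0.0045 -0.    ]
```

View pics/pc.png

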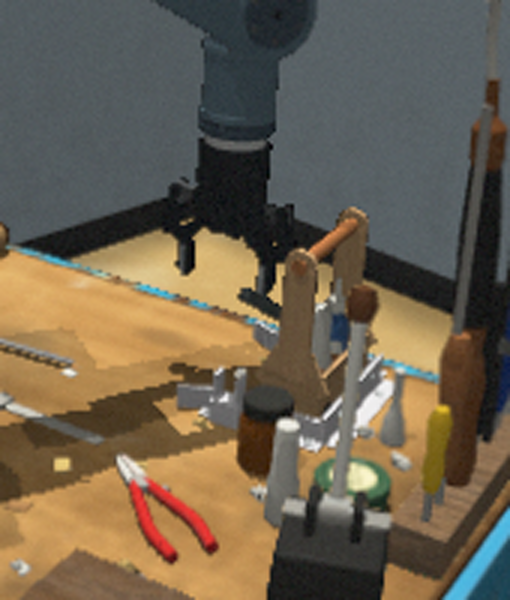

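>>> play_rows([
  [[-1.0,0,0],0],
  [[-2.0,0,0],0],
  [[-2.0,-1.0,-0.6],0],
  [[-2.0,-1.0,-0.6],0],
])

```text
clock: 16.5
ee_pos: [0.4527, -0.0566, 0.0796]
ee_rot: [2.626, 1.545, 2.918]
ft_force: [-0.1, -0.3, -0.1]
finger_gap: 0.999
```

```bash
python3 kw.py
python3 - <<'E'
from h import *
save(grab_frame('wrist'),'qw.png')
E
```

```text
clk 16.5 pos [ 0.4527 -0.0566  0.0796] yang 106.74 gap 0.999 F [-0.1 -0.3 -0.1]
2467
-0.08 x [-0.0607 -0.0496] z [0.1312 0.1405 0.1424]
-0.06 x [-0.0607 -0.0497] z [0.1213 0.1334 0.1407]
-0.04 x [-0.0606 -0.0496] z [0.1129 0.1245 0.1285]
tool bay [-0.09724147 -0.01226945] finger tip [-0.04658853 -0.01126132] 0.1309323158961278 Rt x [-0.025  0.006 -1.   ]
```

View pics/qw.png

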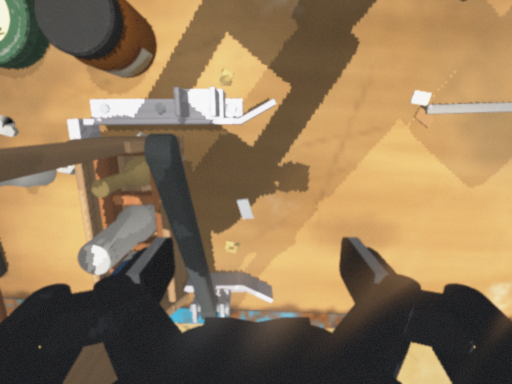

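>>> play_rows([
  [[1.0,0.3,0],0],
  [[2.4,0.3,0],0],
  [[3.4,0.3,-0.3],0],
  [[4.5,0.3,-0.8],0],
  [[5.6,0.3,-1.2],0],
  [[5.6,0.3,-1.2],0],
])

```text
clock: 17.1
ee_pos: [0.4349, -0.0544, 0.0202]
ee_rot: [2.564, 1.537, 2.855]
ft_force: [-0.7, 0.1, 0.8]
finger_gap: 1.0
```

```bash
python3 kw.py
python3 - <<'E'
from h import *
save(grab_frame('wrist'),'rw.png')
E
```

```text
clk 17.1 pos [ 0.4349 -0.0544  0.0202] yang 106.67 gap 1.0 F [-0.7  0.1  0.8]
3378
-0.1 x [-0.0611 -0.0499] z [0.0726 0.0811 0.0832]
-0.08 x [-0.0607 -0.0498] z [0.0679 0.078  0.0812]
-0.06 x [-0.0606 -0.0499] z [0.0643 0.0744 0.0769]
tool bay [-0.10455687 -0.02869367] finger tip [-0.0536144  -0.02744608] 0.07127049007163552 Rt x [-0.032  0.009 -0.999]
```

View pics/rw.png

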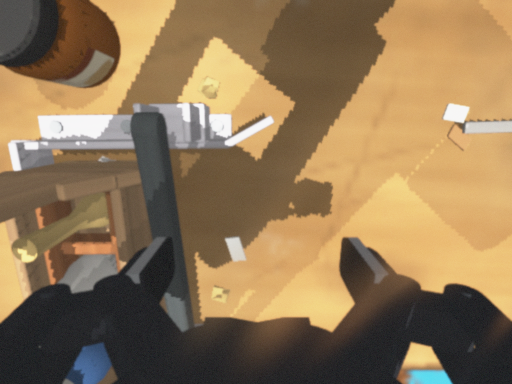

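>>> play_rows([
  [[-0.5,0,0],0],
  [[-0.5,-0.5,0],0],
  [[0.5,-0.5,-0.2],0],
  [[1.3,-0.5,-0.4],0],
  [[2.0,-0.5,-0.5],0],
  [[2.5,-0.5,-0.6],0],
  [[2.8,-0.5,-0.6],0],
  [[2.8,-0.5,-0.6],0],
])

```text
clock: 17.87
ee_pos: [0.4308, -0.061, -0.0068]
ee_rot: [2.562, 1.539, 2.853]
ft_force: [0.4, -0.6, 0.0]
finger_gap: 0.997
```

```bash
python3 kw.py
python3 - <<'E'
from h import *
save(grab_frame('wrist'),'tw.png')
E
```

```text
clk 17.8667 pos [ 0.4308 -0.061  -0.0068] yang 106.66 gap 0.997 F [ 0.4 -0.6  0. ]
2550
-0.12 x [-0.0598 -0.0509] z [0.0373 0.0384 0.0393]
-0.1 x [-0.0607 -0.0498] z [0.0397 0.0434 0.0451]
-0.08 x [-0.0607 -0.0498] z [0.0377 0.0437 0.045 ]
-0.06 x [-0.0606 -0.0496] z [0.0381 0.0436 0.045 ]
tool bay [-0.09944204 -0.03444526] finger tip [-0.04853132 -0.03326399] 0.04433741062147996 Rt x [-0.031  0.009 -0.999]
```

View pics/tw.png

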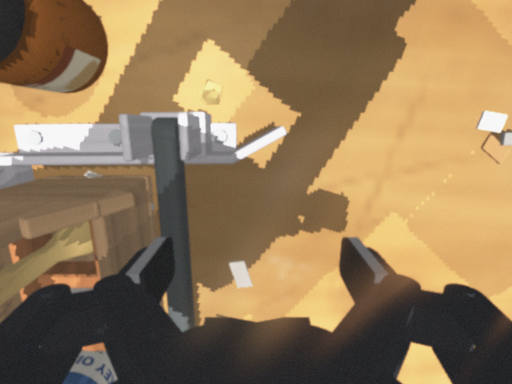

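>>> play_rows([
  [[0.2,0,0],0],
  [[0.3,0,0],0],
  [[0.3,0,0],0],
])

```text
clock: 18.22
ee_pos: [0.4322, -0.0614, -0.0077]
ee_rot: [2.58, 1.541, 2.871]
ft_force: [-5.3, 1.8, 13.1]
finger_gap: 0.998
```

Firmly down (13 N reaction). Lift straight up and away.

>>> play_rows([
  [[-1,0,0],0],
  [[-3,0.5,0],0],
  [[-6,3,0],0],
  [[-9,6,0],0],
  [[-12,8,0],0],
  [[-15,8,0],0],
  [[-15,8,0],0],
])

```text
clock: 18.8
ee_pos: [0.4174, 0.0141, 0.1495]
ee_rot: [2.564, 1.552, 2.858]
ft_force: [0.9, -0.2, 0.8]
finger_gap: 0.999
```

```bash
python3 kw.py; python3 see.py u|tail -2
python3 - <<'E'
from h import *
f=grab_frame('side')
cv2.imwrite('pics/u2.png',cv2.resize(f['color'][140:320,220:380,::-1],None,fx=3.3,fy=3.3,interpolation=cv2.INTER_CUBIC))
E
```

```text
clk 18.8 pos [0.4174 0.0141 0.1495] yang 106.83 gap 0.999 F [ 0.9 -0.2  0.8]
570
-0.1 x [-0.0607 -0.0512] z [0.041  0.0436 0.0456]
-0.08 x [-0.0612 -0.05  ] z [0.0366 0.0436 0.0454]
-0.06 x [-0.0613 -0.0496] z [0.037  0.0436 0.0451]
tool bay [-0.17520106 -0.02544993] finger tip [-0.1246702  -0.02469591] 0.20100606151582892 Rt x [-0.018  0.005 -1.   ]
side: n 155 yaw -5.64 width 0.1489 centre [-0.0277 -0.0033]
dowel top n 127 z 0.1985 bay [-0.0013 -0.0027]
```

View pics/u2.png

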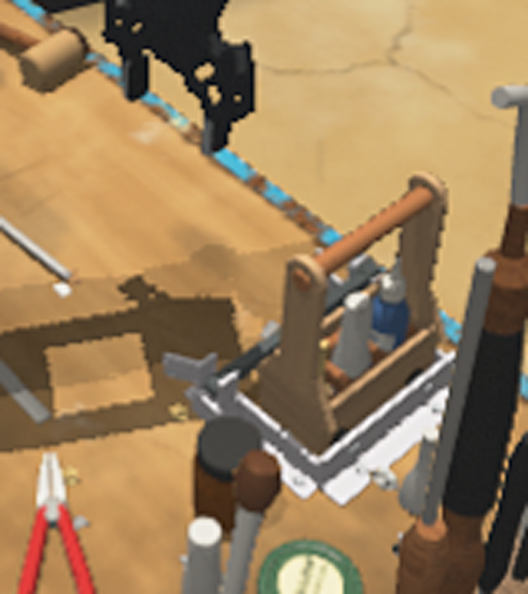

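View pics/uw.png

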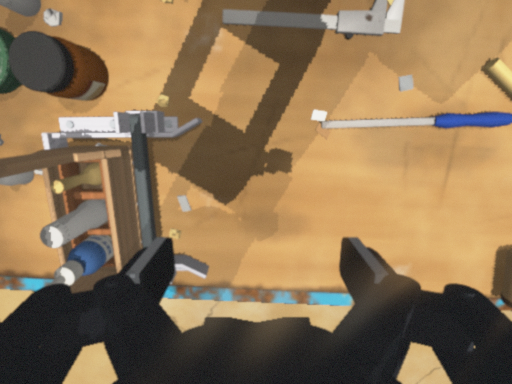

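Run:
```python
from h import *
rep()
for n in('side','scene'):
    f=grab_frame(n);p,_=cloud(f);b=bay(p);z=p[:,2]
    s=(z>.03)&(z<.055)&(abs(b[:,1])<.06)&(b[:,0]>.022)&(b[:,0]<.045);q=b[s]
    vx,vy,x0,y0=cv2.fitLine(q.astype(np.float32),cv2.DIST_HUBER,0,.001,.001).ravel()
    if vy<0: vx,vy=-vx,-vy
    print(n,len(q),'face x',x0,'yaw',np.degrees(np.arctan2(-vx,vy)))
    s=(z>.03)&(z<.058)&(abs(b[:,0])<.025)&(b[:,1]<-.055)&(b[:,1]>-.074);print(' -y end',s.sum(),np.median(b[s],0))
```

```text
clk 19.0 pos [0.4129 0.014  0.1426] yang 106.66 gap 1.003 F [-0.5 -0.   0.5]
side 163 face x 0.03451664 yaw 0.07299173
 -y end 103 [ 0.00092802 -0.06431723]
scene 46 face x 0.03463473 yaw -0.06547168
 -y end 82 [ 0.00597525 -0.0656697 ]
```

```bash
python3 -c "
from h import *
print(arm.sign_off());rep()"
```

```text
the job is handed in; nothing more can be done
None
the job is handed in; nothing more can be done
```

The tote is home in its bay, the keeper bar is down in its fork, and I handed the job in at about 19 s of the allowed 64 s. The sign-off gave no verdict.

**What I did**
- I pushed the tote low down, with the back of one open finger, steering it straight and into the rails. It stopped on the buffers, where the push force rose to 20 N.
- I pushed the keeper over from the far side with the same finger, then pressed it down until it pushed back with 13 N, and backed the arm away.

**Last checks**
- **Tote:** both cameras put the front face about 1.5 mm past the nominal home position, which is within my calibration error. It sits about 4 to 5 mm off centre toward the far rail, with a yaw of about 0.1°.
- **Contents:** the mandrel, oil bottle and mouthpiece are all standing in the tote.
- **Keeper:** its top is level at z ≈ 44 mm along the part that was visible.
- **Other things on the bench:** the items in view look undisturbed in the pictures. I did not measure how far any of them moved.
- **Robot:** it is clear of everything.

**What disagreed or went wrong**
- The fingertips are really about 42 mm (shut) to 52 mm (open) behind the stated TCP. The pictures and depth showed this, and there was no bench contact where the stated geometry predicted it, so I used the measured offset.
- Partway down, the finger's slanted tip wedged on the bar with about 8 N sideways. I lifted off, moved about 10 mm toward the tote and carried on.
- One automatic fit of the tote's side gave nonsense just before the end because it started from the wrong place. I redid it, and the figures above come from the repeat.

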